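# Put the porcelain tasting plaque away in the chest drawer

## Robot

A 6-joint arm with a two-finger parallel gripper is mounted at the origin on the work surface. World frame = base frame: x ahead of the robot, y to its left, z up, the work surface at z = 0. Lengths are in m, angles in rad, forces in N, time in s.
With the tool pointing down it reaches from about 0.425 to 0.95 m from the base axis. Payload 3.5 kg.
Tool frame: the origin (TCP) lies midway between the tips of the shut fingers; the grasp point (between the pads) lies 19 mm behind it; z points along the fingers, y is the line along which they close (so a half turn about z gives the same grasp; the last joint's range is limited). The gripper opens to 85 mm and grips with 20 to 120 N. Pads are 22 mm wide; open, the fingers measure 114 mm over their backs; the gripper's body (76 mm by 85 mm) begins 54 mm behind the grasp point. The pads swing forward as they close: fully open they stand 13 mm farther back than shut.
Start: joints at [0.963, 0.286, 1.577, -0, 1.279, -0.15], TCP at [0.298, 0.605, 0.231] pointing down, gripper open.
Joint ranges: [-2.77, 2.77], [-0.9, 2.22], [0.21, 2.48], [-1.53, 4.67], [0.24, 2.81], [-2.84, 2.84]. Speed limits (rad/s): [2.79, 2.79, 3.14, 3.14, 3.14, 3.14].

## Interface

Orientations are given as a unit quaternion [x, y, z, w].
In Python, from plant import ctrl gives the robot as it stands.
- The arm moves only by the tool move_arm, never from a script. Its argument "plan" is a list of rows, each an object of numbers: "x", "y", "z": the shift along the tool's x, y, z in m; "yaw": the turn about the tool's z in rad; "fingers": the closure, from 0 (fully open) to 1 (shut). In form: [{"x": .., "y": .., "z": .., "yaw": .., "fingers": ..}, ...]. A call has 1 to 5 rows; each row is the pose to reach, as a shift and turn from the pose commanded when the call began, along the tool's axes at that moment; what a row does not reach only later rows make up. A row lasts 1/10 s, in which the tool goes at most 50 mm and 8.59 degrees, less where a joint would pass 70% of its speed; a pose out of reach is approached as far as the arm can. A call with a gripper value outside its range is refused whole. The fingers move at their own pace and stop on an object; "force" is the grip in N (left out, the last holds). Time passes only in rows, so rows that repeat a pose let the fingers close. It gives the time, the measured TCP pose, the force, the opening and the grip force at its end, in the units of the state.
- ctrl.get_state(): the state, without advancing time (a new reading comes with each control period).
- ctrl.read_camera(name): name is "scene" or "side" or "wrist"; returns the picture (420x560x3 uint8, red, green, blue); there is no depth.
- ctrl.camera_model(name): a dict with "intrinsics" (3x3 intrinsics, pixels), "cam_to_world" (4x4, takes a point from camera to world coordinates); the wrist camera has in their place "tool_from_camera" (4x4, takes a point from camera to tool coordinates, whose origin is the TCP and whose axes are the flange's). Camera axes: x right, y up, looking along -z (the intrinsics and any distortion apply to the point x, -y, -z); pixel columns grow to the right and rows downward; lengths in m; the calibration is good to about 2 mm. A picture is of the moment at which its call begins: read the wrist's pose just before it. camera_model takes no time and is no camera call.
- ctrl.sign_off(): hands the job in; it is judged then, once.
The state is a dict: "time": time; "qpos": joint angles; "dq": joint speeds; "joint_efforts": joint torques, N m; "eef_pos": TCP position; "tcp_rot": TCP orientation; "contact_force": force on the tool from outside, world axes, zero at the start; "wrist_torque": the same for the moment, N m; "opening": opening from 0.0 (shut) to 1.0 (fully open); "finger_force": force on a finger pad.
Only numpy, scipy, OpenCV 4.12 (cv2) and the standard library are available. Lean on these libraries where they do the work, as an engineer would, in place of code of your own. Each camera call takes 0.05 s, during which the arm holds its last target. There are 200 camera calls.

## Task

Put the white porcelain plaque away: draw it out of the slanted stand on the turntable, stand it upright on its long edge in the wide slot of the rack inside the open drawer, lowering it gently without dropping it, and let go. Then slide the drawer gently until it is fully shut, without slamming it, and leave everything else on the shelf as it is.

Things in the scene. Friction and masses are not known exactly. Their poses are not given: they have to be found in the camera images.
- plaque: White porcelain plaque, pale green motif on its front, 100 mm wide (y), 70 mm high (z), 9 mm thick (x), about 150 g. Origin: middle of its lower long edge; z points up along the plaque, y along the long edge, x out of its front (away from the robot). It starts leaning in the stand, its top tilted 35 degrees towards the robot; its upper 30 mm are clear of the stand.
- stand (a point): Seat of the slanted wooden stand fixed on the turntable: the plaque's lower edge at the start, 52 mm above the table. Axes: z up, x horizontal, the way the plaque faces. The stand is 94 mm wide; its back rest carries the lower 38 mm of the plaque's back, its front lip is 12 mm deep with 3 mm of play, both sloped with the plaque, which slides out along its own height.
- drawer (a joint): Opening of the drawer of the walnut chest in m: 0 fully shut, at the start about 0.13 to 0.15 (stop at 0.155). Slides towards the robot as it opens, with about 4 N friction; no handle, pushed shut by its front.
- slot (a point): Nominal middle of the wide slot's floor, on the drawer's floor 20 mm above the table (moves with the drawer). x: closing direction; y: along the slot; z up. The slot: 12.5 mm wide (x), 124 mm long, 30 mm deep, between bars 9 mm thick. The bamboo rack insert really sits up to 6 mm before or behind (x) this point: find it by touch or sight. A second slot 18 mm nearer the front is too thin (5 mm).
- front (a point): Middle of the top edge of the drawer's front panel, on its outer face (towards the robot), 98 mm above the table and 70 mm before point slot; moves with the drawer. The panel is 174 mm wide, 12 mm thick, from 12 to 98 mm above the table. x: closing direction. Shut, the panel's back lies on the chest's front face.
- caddy: Bystander: brown ceramic tea caddy with ivory lid, 76 mm across, 142 mm tall, standing on top of the chest close to its front edge. Origin: centre of its underside.
- incense_box: Bystander: celadon incense box like a persimmon, 60 mm across, 42 mm high, on the turntable before the stand. Origin: centre of its underside.
- kettle_lid: Bystander: cast-iron kettle lid with knob, 76 mm across, 40 mm high, on the table between the chest and the turntable between the chest and the turntable. Origin: centre of its underside.
- whisk: Bystander: bamboo whisk standing on its tines, 60 mm across, 110 mm high. Origin: centre of its underside.
- bowl: Bystander: dark tea bowl, 116 mm across, 72 mm high. Origin: centre of its underside.
- cup: Bystander: celadon cup, 60 mm across, 45 mm high. Origin: centre of its underside.
- turntable: Dark walnut disc, 240 mm across, top 30 mm above the table, carrying the stand near its middle. It does not turn during the work. Origin: centre of its underside on the table; x horizontal, the way the plaque faces.
- chest: Walnut chest with one drawer open towards the robot: 174 mm wide (y), 180 mm deep (x), 122 mm high; its opening is 108 mm high, so a plaque not fully down in the slot will not pass. Origin: on the table, under the middle of the chest's front face; x into the chest.
Mind the look-alikes: they are no part of the job. Leave any blue look-alike of the turntable alone.

How it is judged:
By the outcome, as a careful person would: the job done as asked, in the order asked, and still so for the second after the job is handed in, with the robot touching nothing.
It also fails if it takes over 67 s, if anything falls off the work surface, if the arm or the gripper's body presses on something with over 40 N, if the wrist force passes 120 N, or if a joint passes its speed limit or range.

## Working session

There is one attempt and no reset: what is moved stays moved. The work goes in short steps, Python scripts to look and compute and a tool call to move; the robot and the scene stay as the last step left them, time stands still between calls to the robot, and variables do not carry over. Pictures are saved under pics/ and viewed, at most 10 in all, crops included, and the job is handed in when it is done.

Besides the shell and the picture viewer there is one more tool, called after "Call:" by a JSON object that holds its "api" and its "payload". move_arm: Moves the arm, as the interface text tells. Its arguments: {"type":"object","properties":{"plan":{"type":"array"},"force":{"type":"number"}},"required":["plan"]}

```bash
ls; mkdir -p pics; python3 - <<'E'
from plant import ctrl
import cv2,numpy as np
np.set_printoptions(precision=4,suppress=True)
print(ctrl.get_state())
for n in ["scene","side"]:
    cv2.imwrite(f"pics/{n}0.png",ctrl.read_camera(n)[:,:,::-1])
for n in ["scene","side","wrist"]: print(n,ctrl.camera_model(n))
E
```

```text
pics
{'time': 0.0, 'qpos': array([ 0.963 ,  0.2872,  1.5782,  0.    ,  1.2786, -0.15  ]), 'dq': array([-0.0003,  0.0006,  0.0009, -0.0014,  0.001 , -0.0015]), 'joint_efforts': array([  0.0019, -40.5977, -29.2632,  -0.0001,   0.0057,   0.    ]), 'eef_pos': array([0.2979, 0.605 , 0.2299]), 'tcp_rot': array([ 0.2269,  0.9739, -0.0011, -0.0005]), 'contact_force': array([-0.0633,  0.4772,  0.4629]), 'wrist_torque': array([ 0.025 ,  0.0354, -0.0234]), 'finger_force': 0.0, 'opening': 1.0005230995024905}
scene {'intrinsics': array([[406.5076,   0.    , 279.4758],
       [  0.    , 406.5076, 207.3358],
       [  0.    ,   0.    ,   1.    ]]), 'cam_to_world': array([[-0.5206, -0.6313,  0.5749,  1.1799],
       [ 0.8538, -0.3929,  0.3417,  0.3841],
       [ 0.0102,  0.6687,  0.7435,  0.9691],
       [ 0.    ,  0.    ,  0.    ,  1.    ]])}
side {'intrinsics': array([[546.1358,   0.    , 285.955 ],
       [  0.    , 546.1358, 218.4085],
       [  0.    ,   0.    ,   1.    ]]), 'cam_to_world': array([[ 0.7302,  0.4867, -0.4796, -0.2766],
       [-0.6831,  0.5079, -0.5247, -0.8464],
       [-0.0118,  0.7108,  0.7033,  1.2196],
       [ 0.    ,  0.    ,  0.    ,  1.    ]])}
wrist {'intrinsics': array([[291.5004,   0.    , 286.5137],
       [  0.    , 291.5004, 210.3534],
       [  0.    ,   0.    ,   1.    ]]), 'tool_from_camera': array([[-0.0003,  0.9594,  0.282 ,  0.0719],
       [ 1.    ,  0.0003, -0.0001, -0.0007],
       [-0.0001,  0.282 , -0.9594, -0.1436],
       [ 0.    ,  0.    ,  0.    ,  1.    ]])}
```

View pics/scene0.png

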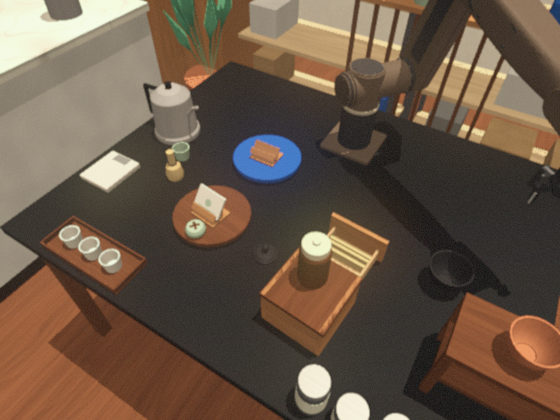

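View pics/side0.png

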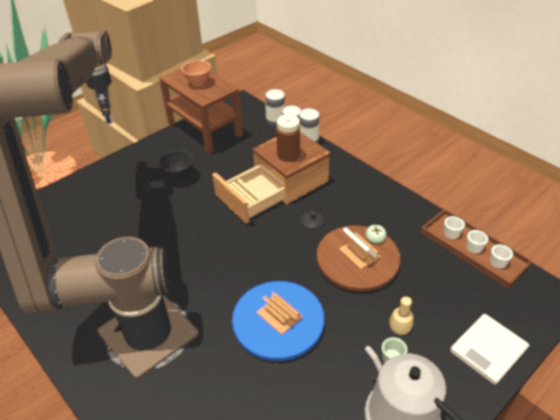

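```bash
cat > h.py <<'E'
import numpy as np,cv2
from scipy.spatial.transform import Rotation as R
from plant import ctrl
np.set_printoptions(precision=4,suppress=True)
def cam(n,st=None):
    m=ctrl.camera_model(n)
    if n!="wrist": return m["intrinsics"],m["cam_to_world"]
    st=st or ctrl.get_state(); T=np.eye(4)
    T[:3,:3]=R.from_quat(st["tcp_rot"]).as_matrix(); T[:3,3]=st["eef_pos"]
    return m["intrinsics"],T@m["tool_from_camera"]
def ray(C,px):
    K,T=C; d=np.array([(px[0]-K[0,2])/K[0,0],-(px[1]-K[1,2])/K[1,1],-1])
    return T[:3,3],T[:3,:3]@d
def onz(C,px,z):
    o,d=ray(C,px); return o+d*(z-o[2])/d[2]
def proj(C,p):
    K,T=C; q=T[:3,:3].T@(np.asarray(p)-T[:3,3]); return np.array([K[0,2]-K[0,0]*q[0]/q[2],K[1,2]+K[1,1]*q[1]/q[2]])
def tri(C1,p1,C2,p2):
    o1,d1=ray(C1,p1);o2,d2=ray(C2,p2)
    s=np.linalg.lstsq(np.c_[d1,-d2],o2-o1,rcond=None)[0]
    a,b=o1+s[0]*d1,o2+s[1]*d2; return (a+b)/2,np.linalg.norm(a-b)
E
python3 - <<'E'
from h import *
S=cam("scene");D=cam("side")
print("turntable",onz(S,(212,215),.03),onz(D,(358,257),.03))
print("plaque top",tri(S,(210,195),D,(361,240)))
for n,p in dict(pl=(222,193),pr=(200,187)).items(): print(n,onz(S,p,.11))
# drawer front panel top corners: side (214,178)?,(250,217); scene (331,218),(387,243)
for a,b in [((333,219),(248,216)),((387,243),(216,178))]: print(tri(S,a,D,b),onz(S,a,.098),onz(D,b,.098))
# tool axes
st=ctrl.get_state();print(R.from_quat(st["tcp_rot"]).as_matrix())
im=ctrl.read_camera("scene")[150:300,150:410];cv2.imwrite("pics/sc.png",cv2.resize(im,None,fx=3,fy=3,interpolation=cv2.INTER_CUBIC)[:,:,::-1])
E
```

```text
turntable [ 0.5893 -0.2058  0.03  ] [ 0.5765 -0.2182  0.03  ]
plaque top (array([ 0.5768, -0.217 ,  0.1007]), np.float64(0.006584975938651752))
pl [ 0.5564 -0.1831  0.11  ]
pr [ 0.571  -0.2533  0.11  ]
(array([0.4368, 0.1171, 0.0564]), np.float64(0.016244453553869057)) [0.4644 0.1346 0.098 ] [0.4145 0.075  0.098 ]
(array([0.4583, 0.2915, 0.0872]), np.float64(0.007863885014072595)) [0.4638 0.2954 0.098 ] [0.4525 0.2763 0.098 ]
[[-0.897   0.442  -0.0013]
 [ 0.442   0.897  -0.0018]
 [ 0.0003 -0.0022 -1.    ]]
```

View pics/sc.png

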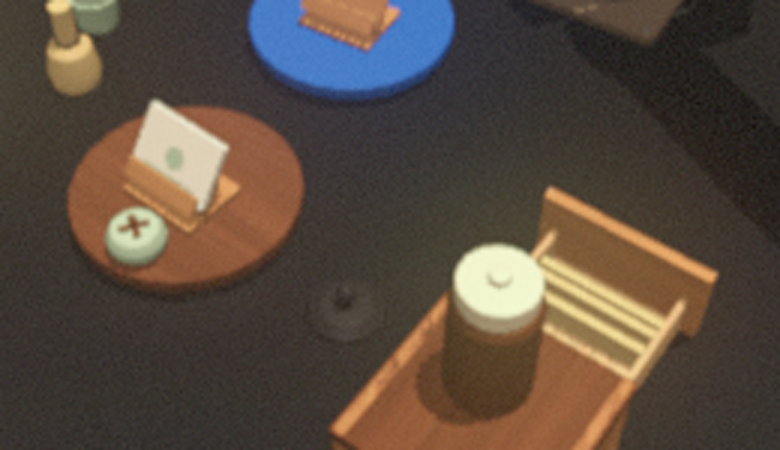

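```bash
cat >> h.py <<'E'
def go(p,ang=None,st=None):
    st=st or ctrl.get_state();M=R.from_quat(st["tcp_rot"]).as_matrix()
    a=np.arctan2(M[1,0],M[0,0]); s=M.T@(np.asarray(p)-st["eef_pos"])
    y=0 if ang is None else -(np.radians(ang)-a+np.pi)%(2*np.pi)-np.pi
    if ang is not None: y=(-(np.radians(ang)-a)+np.pi)%(2*np.pi)-np.pi
    print("shift",s,"yaw",round(y,4),"rows",np.linalg.norm(s)/.05,abs(y)/.15,"tool x ang",np.degrees(a))
E
python3 - <<'E'
from h import *
go((.48,.2,.38),90)
E
```

```text
shift [-0.3422 -0.2832 -0.1493] yaw 1.113 rows 9.372812813954512 7.41985916276222 tool x ang 153.76899219116214
```

Call:
{"api": "move_arm", "payload": {"plan": [{"x": 0,"y": 0,"z": -0.05,"yaw": 0.1},{"x": -0.03,"y": -0.025,"z": -0.1,"yaw": 0.25},{"x": -0.06,"y": -0.05,"z": -0.14,"yaw": 0.4},{"x": -0.1,"y": -0.08,"z": -0.15,"yaw": 0.55},{"x": -0.135,"y": -0.11,"z": -0.15,"yaw": 0.7}]}}

```text
validation failed for argument at $.pl...
```

```bash
python3 - <<'E'
from h import *
go((.48,.2,.38),90); print(ctrl.get_state()["time"])
E
```

```text
shift [-0.3422 -0.2832 -0.1493] yaw 1.113 rows 9.372812813954512 7.41985916276222 tool x ang 153.76899219116214
0.15
```

Call:
{"api": "move_arm", "payload": {"plan": [{"x": 0,"y": 0,"z": -0.05,"yaw": 0.1,"fingers": 0},{"x": -0.03,"y": -0.025,"z": -0.1,"yaw": 0.25,"fingers": 0},{"x": -0.06,"y": -0.05,"z": -0.14,"yaw": 0.4,"fingers": 0},{"x": -0.1,"y": -0.08,"z": -0.15,"yaw": 0.55,"fingers": 0},{"x": -0.135,"y": -0.11,"z": -0.15,"yaw": 0.7,"fingers": 0}]}}

```text
time: 0.65
eef_pos: [0.3664, 0.4583, 0.3837]
tcp_rot: [0.549, 0.836, 0.003, 0.001]
contact_force: [1.4, -0.3, 0.2]
opening: 0.996
finger_force: 0.0
```

```bash
python3 - <<'E'
from h import *
go((.48,.2,.38),90); print(ctrl.get_state()["time"])
E
```

```text
shift [-0.2822  0.0016  0.0032] yaw 0.4084 rows 5.644354501054492 2.7228111198746126 tool x ang 113.40083783701569
0.65
```

Call:
{"api": "move_arm", "payload": {"plan": [{"x": -0.05,"y": 0,"z": 0,"yaw": 0.13,"fingers": 0},{"x": -0.1,"y": 0,"z": 0,"yaw": 0.26,"fingers": 0},{"x": -0.15,"y": 0,"z": 0,"yaw": 0.41,"fingers": 0},{"x": -0.2,"y": 0,"z": 0,"yaw": 0.41,"fingers": 0},{"x": -0.24,"y": 0,"z": 0,"yaw": 0.41,"fingers": 0}]}}

```text
time: 1.15
eef_pos: [0.4623, 0.2366, 0.3798]
tcp_rot: [0.706, 0.708, -0.0, 0.0]
contact_force: [0.5, 0.4, -0.2]
opening: 1.0
finger_force: 0.0
```

Call:
{"api": "move_arm", "payload": {"plan": [{"x": -0.04,"y": 0,"z": 0,"yaw": 0,"fingers": 0},{"x": -0.04,"y": 0,"z": 0,"yaw": 0,"fingers": 0}]}}

```text
time: 1.35
eef_pos: [0.4625, 0.1953, 0.3797]
tcp_rot: [0.708, 0.706, -0.001, 0.0]
contact_force: [0.3, -0.3, 0.4]
opening: 0.996
finger_force: 0.0
```

```bash
python3 - <<'E'
from h import *
st=ctrl.get_state();print(st["eef_pos"],st["qpos"])
im=ctrl.read_camera("wrist");np.savez("w1.npz",im=im,p=st["eef_pos"],q=st["tcp_rot"])
cv2.imwrite("pics/w1.png",im[:,:,::-1])
E
```

```text
[0.4625 0.1953 0.3797] [ 0.198  -0.179   1.7963 -0.0014  1.525   0.2007]
```

View pics/w1.png

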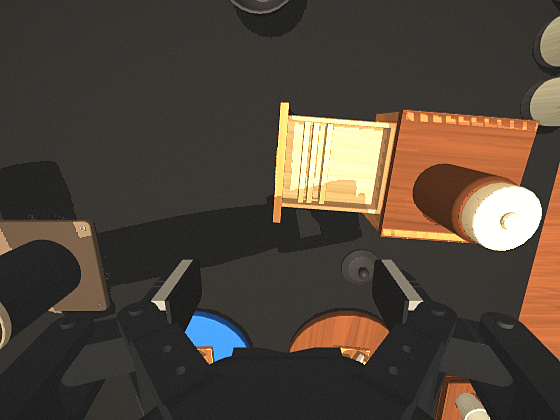

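```bash
python3 - <<'E'
from h import *
d=np.load("w1.npz");im=d["im"]
c=im[95:235,265:405];cv2.imwrite("pics/w1c.png",cv2.resize(c,None,fx=4.2,fy=4.2,interpolation=cv2.INTER_CUBIC)[:,:,::-1])
C=cam("wrist",dict(eef_pos=d["p"],tcp_rot=d["q"]))
a,b=onz(C,(280,102),.098),onz(C,(274,221),.098);print(a,b,np.linalg.norm(a-b),np.degrees(np.arctan2(*(a-b)[:2])))
for r in (140,160,190): print(r,im[r,276:336].sum(1))
E
```

```text
[0.453  0.2959 0.098 ] [0.4422 0.124  0.098 ] 0.17227466792914312 3.604865525005483
140 [153  90 651 611 606 612 625 625 622 650 446 563 560 565 562 551 539 717
 704 699 701 699 699 698 701 714 605 431 765 739 732 732 750 428 579 336
 600 752 736 728 728 743 535 721 713 713 717 686 350 337 751 740 732 727
 732 646 715 707 707 709]
160 [533 632 606 605 592 598 614 626 643 586 584 582 580 577 581 566 545 719
 712 711 710 710 711 718 679 338 760 735 729 729 750 526 591 341 580 749
 734 727 724 762 532 716 708 708 716 636 360 240 754 734 725 720 742 683
 714 709 709 709 699 689]
190 [613 602 604 605 606 613 550 588 579 583 580 586 579 581 732 569 568 566
 577 589 596 610 241 661 616 606 598 630 536 600 277 404 638 617 610 605
 553 526 537 534 543 563 371 300 396 638 616 603 601 557 543 544 541 541
 548 554 553 557 549 558]
```

View pics/w1c.png

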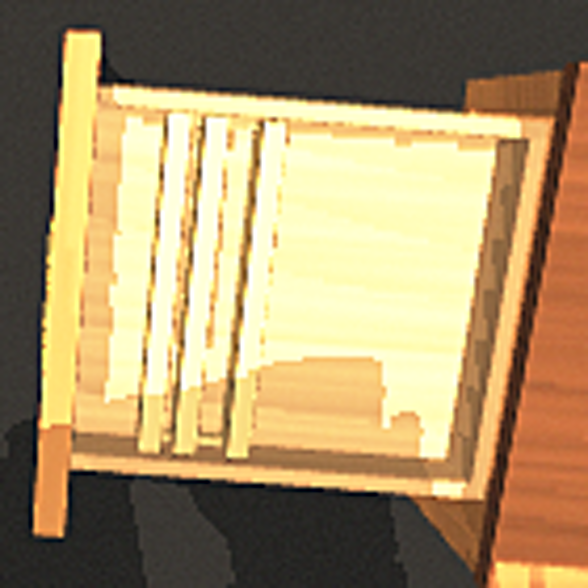

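```bash
python3 - <<'E'
from h import *
d=np.load("w1.npz");im=d["im"].astype(float).sum(2)
C=cam("wrist",dict(eef_pos=d["p"],tcp_rot=d["q"]))
P=[onz(C,p,.05) for p in ((322,140),(319.8,160),(316.2,190))]
print(P); v=P[0]-P[2]; print("slot dir deg",np.degrees(np.arctan2(v[0],v[1])))
for r in (110,130,150,170,190,210):
    x0=np.interp(r,[102,221],[280,274]); seg=im[r,int(x0)-6:int(x0)+6]; print(r,int(x0)-6,seg.astype(int))
for n,p,z in (("chest tl",(403,110),.122),("chest bl",(380,237),.122),("chest tr",(539,121),.122),("lid",(508,221),.264),("klid",(360,268),.01)):
    print(n,onz(C,p,z))
E
```

```text
[array([0.5178, 0.2425, 0.05  ]), array([0.5152, 0.2112, 0.05  ]), array([0.5107, 0.1618, 0.05  ])]
slot dir deg 5.004226718021435
110 273 [166 167 156 169 149 146  88 650 622 612 618 630]
130 272 [169 160 167 168 164 151  85 647 618 611 620 630]
150 271 [164 165 165 160 141 143 520 618 603 606 624 625]
170 270 [165 156 157 154 118 354 649 603 602 606 601 601]
190 269 [161 167 166 167 148  87 649 613 602 604 605 606]
210 268 [115 114 111 105  74 320 495 451 450 450 451 471]
chest tl [0.6136 0.284  0.122 ]
chest bl [0.5993 0.1068 0.122 ]
chest tr [0.7937 0.2697 0.122 ]
lid [0.6693 0.1793 0.264 ]
klid [ 0.6042 -0.0027  0.01  ]
```

Call:
{"api": "move_arm", "payload": {"plan": [{"x": -0.05,"y": 0,"z": 0,"yaw": 0,"fingers": 0},{"x": -0.1,"y": 0,"z": 0,"yaw": 0,"fingers": 0},{"x": -0.15,"y": 0.01,"z": 0,"yaw": 0,"fingers": 0},{"x": -0.195,"y": 0.03,"z": 0,"yaw": 0,"fingers": 0},{"x": -0.24,"y": 0.05,"z": 0,"yaw": 0,"fingers": 0}]}}

```text
time: 1.9
eef_pos: [0.5132, -0.0414, 0.3804]
tcp_rot: [0.705, 0.709, 0.001, 0.0]
contact_force: [0.6, -0.3, 0.5]
opening: 0.998
finger_force: 0.0
```

Call:
{"api": "move_arm", "payload": {"plan": [{"x": -0.045,"y": 0.02,"z": 0,"yaw": 0,"fingers": 0},{"x": -0.09,"y": 0.035,"z": 0.02,"yaw": 0,"fingers": 0},{"x": -0.13,"y": 0.05,"z": 0.04,"yaw": 0,"fingers": 0},{"x": -0.165,"y": 0.05,"z": 0.05,"yaw": 0,"fingers": 0},{"x": -0.165,"y": 0.05,"z": 0.05,"yaw": 0,"fingers": 0}]}}

```text
time: 2.4
eef_pos: [0.563, -0.2078, 0.3261]
tcp_rot: [0.707, 0.707, -0.001, -0.003]
contact_force: [-0.6, -0.0, -0.2]
opening: 1.0
finger_force: 0.0
```

Call:
{"api": "move_arm", "payload": {"plan": [{"x": 0,"y": 0,"z": 0,"yaw": 0,"fingers": 0},{"x": 0,"y": 0,"z": 0,"yaw": 0,"fingers": 0}]}}

```text
time: 2.6
eef_pos: [0.5639, -0.2041, 0.3309]
tcp_rot: [0.705, 0.709, 0.0, 0.0]
contact_force: [0.5, 1.0, 0.4]
opening: 0.998
finger_force: 0.0
```

```bash
python3 - <<'E'
from h import *
st=ctrl.get_state();print(st["eef_pos"],st["qpos"],st["dq"])
im=ctrl.read_camera("wrist");np.savez("w2.npz",im=im,p=st["eef_pos"],q=st["tcp_rot"])
cv2.imwrite("pics/w2.png",im[:,:,::-1])
E
```

```text
[ 0.5639 -0.2041  0.3309] [-0.5167  0.0613  1.653   0.0007  1.4262 -0.5216] [ 0.0084 -0.0158 -0.0024 -0.0015 -0.0027 -0.0022]
```

View pics/w2.png

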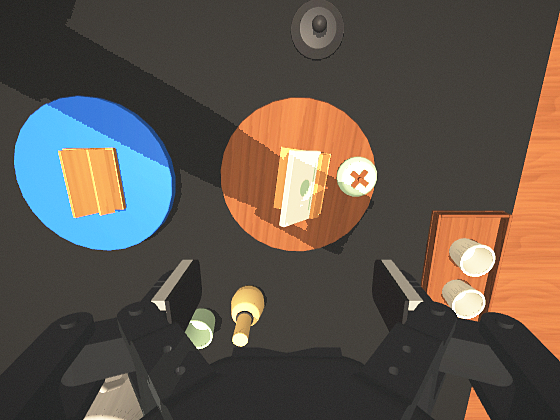

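```bash
python3 - <<'E'
from h import *
d=np.load("w2.npz");im=d["im"]
c=im[130:250,250:390];cv2.imwrite("pics/w2c.png",cv2.resize(c,None,fx=5,fy=5,interpolation=cv2.INTER_CUBIC)[:,:,::-1])
E
```

```text
(no output)
```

View pics/w2c.png

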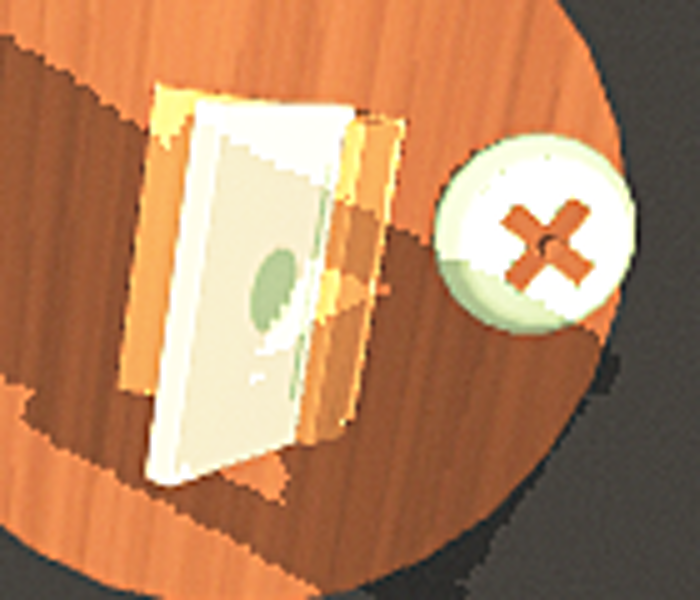

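```bash
python3 - <<'E'
from h import *
d=np.load("w2.npz")
C=cam("wrist",dict(eef_pos=d["p"],tcp_rot=d["q"]))
f=lambda u,v,z:onz(C,(250+u/5,130+v/5),z)
a,b=f(195,97,.1068),f(147,478,.1068);v=a-b
print("back top",a,b,np.linalg.norm(v),np.degrees(np.arctan2(v[0],v[1])),(a+b)/2)
a,b=f(220,100,.112),f(181,470,.112);v=a-b
print("front top",a,b,np.linalg.norm(v),np.degrees(np.arctan2(v[0],v[1])),(a+b)/2)
l1,l2=f(405,120,.062),f(345,425,.062);v=l1-l2;print("lip front",l1,l2,np.degrees(np.arctan2(v[0],v[1])),np.linalg.norm(v))
print("box",f(537,235,.05),"tt",onz(C,(300,174),.03),"stand edges",f(155,85,.032),f(120,388,.032))
E
```

```text
back top [ 0.5664 -0.1623  0.1068] [ 0.5542 -0.2623  0.1068] 0.10072529766760208 6.913158442949931 [ 0.5603 -0.2123  0.1068]
front top [ 0.5724 -0.1626  0.112 ] [ 0.5633 -0.2582  0.112 ] 0.0960529141352751 5.449909507224772 [ 0.5679 -0.2104  0.112 ]
lip front [ 0.6254 -0.172   0.062 ] [ 0.6119 -0.2612  0.062 ] 8.622379957445428 0.09025517007313738
box [ 0.6676 -0.2062  0.05  ] tt [ 0.5841 -0.2055  0.03  ] stand edges [ 0.5551 -0.1649  0.032 ] [ 0.544  -0.2586  0.032 ]
```

```bash
python3 - <<'E'
from h import *
go((.5723,-.2138,.086),83)
E
```

```text
shift [-0.0097  0.008   0.2452] yaw 0.1274 rows 4.910780995321343 0.8492721471306257 tool x ang 90.29895645328976
```

Call:
{"api": "move_arm", "payload": {"plan": [{"x": -0.01,"y": 0.008,"z": 0.04,"yaw": 0.125,"fingers": 0.3},{"x": -0.01,"y": 0.008,"z": 0.09,"yaw": 0.125,"fingers": 0.3},{"x": -0.01,"y": 0.008,"z": 0.135,"yaw": 0.125,"fingers": 0.3},{"x": -0.01,"y": 0.008,"z": 0.165,"yaw": 0.125,"fingers": 0.3},{"x": -0.01,"y": 0.008,"z": 0.185,"yaw": 0.125,"fingers": 0.3}], "force": 20}}

```text
time: 3.15
eef_pos: [0.5705, -0.2133, 0.1427]
tcp_rot: [0.748, 0.663, -0.0, -0.001]
contact_force: [0.0, 0.8, 0.7]
opening: 0.7
finger_force: 0.0
```

Call:
{"api": "move_arm", "payload": {"plan": [{"x": 0,"y": 0,"z": 0,"yaw": 0,"fingers": 0.3},{"x": 0,"y": 0,"z": 0,"yaw": 0,"fingers": 0.3}]}}

```text
time: 3.35
eef_pos: [0.572, -0.2149, 0.1464]
tcp_rot: [0.748, 0.663, 0.0, 0.001]
contact_force: [-0.1, -0.3, 0.3]
opening: 0.699
finger_force: 0.0
```

```bash
python3 - <<'E'
from h import *
for i in range(1):
    go((.5723,-.2138,.086),83); st=ctrl.get_state(); print(st["eef_pos"],st["opening"])
E
```

```text
shift [0.0011 0.     0.0604] yaw 0.0016 rows 1.2073687114555975 0.01082935868734462 tool x ang 83.09307148214275
[ 0.572  -0.2149  0.1464] 0.6986651790730117
```

Call:
{"api": "move_arm", "payload": {"plan": [{"x": 0,"y": 0,"z": 0.03,"yaw": 0,"fingers": 0.3},{"x": 0,"y": 0,"z": 0.05,"yaw": 0,"fingers": 0.3},{"x": 0,"y": 0,"z": 0.06,"yaw": 0,"fingers": 0.3},{"x": 0,"y": 0,"z": 0.06,"yaw": 0,"fingers": 0.4},{"x": 0,"y": 0,"z": 0.06,"yaw": 0,"fingers": 0.5}]}}

```text
time: 3.85
eef_pos: [0.5725, -0.2162, 0.087]
tcp_rot: [0.749, 0.663, 0.0, 0.001]
contact_force: [-0.5, 0.1, 0.4]
opening: 0.503
finger_force: 0.0
```

Call:
{"api": "move_arm", "payload": {"plan": [{"x": 0,"y": 0,"z": 0,"yaw": 0,"fingers": 0.6},{"x": 0,"y": 0,"z": 0,"yaw": 0,"fingers": 0.65},{"x": 0,"y": 0,"z": 0,"yaw": 0,"fingers": 0.68}]}}

```text
time: 4.15
eef_pos: [0.5717, -0.216, 0.086]
tcp_rot: [0.749, 0.663, 0.0, 0.001]
contact_force: [0.5, -0.5, 0.6]
opening: 0.319
finger_force: 0.0
```

```bash
python3 - <<'E'
from h import *
st=ctrl.get_state();print(st)
im=ctrl.read_camera("wrist");cv2.imwrite("pics/w3.png",im[:,:,::-1])
E
```

```text
{'time': 4.15, 'qpos': array([-0.527 ,  0.3039,  1.84  , -0.    ,  0.9962, -0.405 ]), 'dq': array([-0.0005,  0.0045,  0.0068,  0.0003, -0.0007, -0.0009]), 'joint_efforts': array([  0.01  , -37.4448, -25.4684,   0.0003,  -0.0046,   0.0001]), 'eef_pos': array([ 0.5717, -0.216 ,  0.086 ]), 'tcp_rot': array([0.7489, 0.6627, 0.0002, 0.0007]), 'contact_force': array([ 0.4943, -0.5483,  0.6432]), 'wrist_torque': array([-0.0754, -0.011 , -0.0159]), 'finger_force': 0.0, 'opening': 0.31855344397963203}
```

View pics/w3.png

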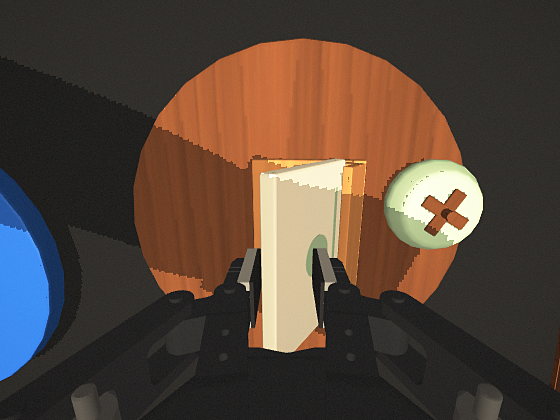

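Call:
{"api": "move_arm", "payload": {"plan": [{"x": 0,"y": 0,"z": 0,"yaw": 0,"fingers": 0.71},{"x": 0,"y": 0,"z": 0,"yaw": 0,"fingers": 0.73}]}}

```text
time: 4.4
eef_pos: [0.5727, -0.2161, 0.0867]
tcp_rot: [0.749, 0.662, 0.001, 0.002]
contact_force: [-0.1, 1.2, 5.8]
opening: 0.276
finger_force: 12.3
```

Call:
{"api": "move_arm", "payload": {"plan": [{"x": 0,"y": 0,"z": 0,"yaw": 0,"fingers": 0.75},{"x": 0,"y": 0,"z": 0,"yaw": 0,"fingers": 0.77}]}}

```text
time: 4.6
eef_pos: [0.5732, -0.2162, 0.0874]
tcp_rot: [0.749, 0.662, 0.001, 0.002]
contact_force: [0.3, 1.5, 6.1]
opening: 0.264
finger_force: 17.1
```

Call:
{"api": "move_arm", "payload": {"plan": [{"x": 0,"y": 0,"z": 0,"yaw": 0,"fingers": 0.79},{"x": 0,"y": 0,"z": 0,"yaw": 0,"fingers": 0.8}]}}

```text
time: 4.8
eef_pos: [0.5732, -0.2162, 0.0874]
tcp_rot: [0.749, 0.663, 0.001, 0.002]
contact_force: [1.0, 2.3, 6.7]
opening: 0.264
finger_force: 17.1
```

Call:
{"api": "move_arm", "payload": {"plan": [{"x": 0,"y": -0.001,"z": -0.0015,"yaw": 0,"fingers": 0.85},{"x": 0,"y": -0.002,"z": -0.003,"yaw": 0,"fingers": 0.85},{"x": 0,"y": -0.003,"z": -0.0045,"yaw": 0,"fingers": 0.85}]}}

```text
time: 5.1
eef_pos: [0.5715, -0.2162, 0.0908]
tcp_rot: [0.749, 0.662, 0.003, 0.004]
contact_force: [8.3, -0.8, -1.9]
opening: 0.253
finger_force: 17.6
```

```bash
python3 - <<'E'
from h import *
print(ctrl.get_state()["wrist_torque"])
E
```

```text
[-0.1893 -1.6185 -0.0179]
```

Call:
{"api": "move_arm", "payload": {"plan": [{"x": 0,"y": -0.001,"z": -0.002,"yaw": 0,"fingers": 0.9},{"x": 0,"y": -0.002,"z": -0.004,"yaw": 0,"fingers": 0.9},{"x": 0,"y": -0.003,"z": -0.006,"yaw": 0,"fingers": 0.9}]}}

```text
time: 5.4
eef_pos: [0.5683, -0.2159, 0.0967]
tcp_rot: [0.749, 0.662, 0.002, 0.004]
contact_force: [6.7, -1.0, -1.4]
opening: 0.246
finger_force: 16.9
```

```bash
python3 - <<'E'
from h import *
im=ctrl.read_camera("wrist");c=im[130:370,200:440]
s=ctrl.read_camera("side")[215:285,310:410]
c=cv2.resize(c,(480,480));s=cv2.resize(s,None,fx=3.2,fy=3.2)
o=np.zeros((480,800,3),np.uint8);o[:,:480]=c;o[:s.shape[0],480:]=s[:480,:320]
cv2.imwrite("pics/w4.png",o[:,:,::-1]);print(ctrl.get_state()["wrist_torque"])
E
```

```text
[-0.0748 -1.4247  0.0088]
```

View pics/w4.png

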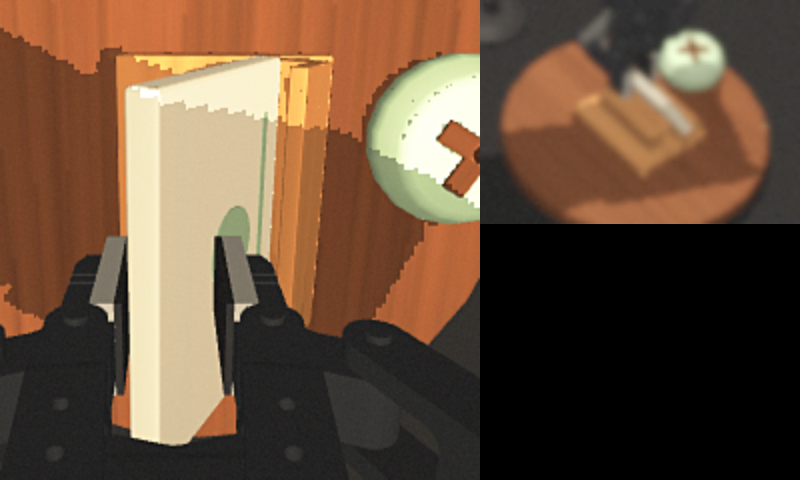

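Call:
{"api": "move_arm", "payload": {"plan": [{"x": 0,"y": -0.0015,"z": -0.002,"yaw": 0,"fingers": 0.95},{"x": 0,"y": -0.0025,"z": -0.004,"yaw": 0,"fingers": 0.95},{"x": 0,"y": -0.004,"z": -0.006,"yaw": 0,"fingers": 0.95}]}}

```text
time: 5.8
eef_pos: [0.5646, -0.2155, 0.1028]
tcp_rot: [0.749, 0.662, 0.003, 0.004]
contact_force: [7.5, -0.5, -2.0]
opening: 0.241
finger_force: 17.8
```

Call:
{"api": "move_arm", "payload": {"plan": [{"x": 0,"y": -0.0015,"z": -0.002,"yaw": 0,"fingers": 0.95},{"x": 0,"y": -0.0025,"z": -0.004,"yaw": 0,"fingers": 0.95},{"x": 0,"y": -0.004,"z": -0.006,"yaw": 0,"fingers": 0.95}]}}

```text
time: 6.1
eef_pos: [0.5605, -0.215, 0.1088]
tcp_rot: [0.749, 0.662, 0.003, 0.004]
contact_force: [8.8, -0.9, -1.8]
opening: 0.249
finger_force: 17.8
```

Call:
{"api": "move_arm", "payload": {"plan": [{"x": 0,"y": 0,"z": -0.002,"yaw": 0,"fingers": 0.95},{"x": 0,"y": 0,"z": -0.004,"yaw": 0,"fingers": 0.95},{"x": 0,"y": 0,"z": -0.007,"yaw": 0,"fingers": 0.95},{"x": 0,"y": 0,"z": -0.01,"yaw": 0,"fingers": 0.95}]}}

```text
time: 6.5
eef_pos: [0.5599, -0.2147, 0.1184]
tcp_rot: [0.749, 0.662, 0.002, 0.003]
contact_force: [5.5, -1.2, -2.0]
opening: 0.212
finger_force: 17.3
```

Call:
{"api": "move_arm", "payload": {"plan": [{"x": 0,"y": 0,"z": -0.003,"yaw": 0,"fingers": 1},{"x": 0,"y": 0,"z": -0.006,"yaw": 0,"fingers": 1},{"x": 0,"y": 0,"z": -0.01,"yaw": 0,"fingers": 1}]}}

```text
time: 6.8
eef_pos: [0.5572, -0.214, 0.1275]
tcp_rot: [0.749, 0.663, -0.0, -0.0]
contact_force: [-1.2, 0.6, -1.1]
opening: 0.097
finger_force: 23.4
```

Call:
{"api": "move_arm", "payload": {"plan": [{"x": 0,"y": 0,"z": -0.01,"yaw": 0,"fingers": 1},{"x": 0,"y": 0,"z": -0.03,"yaw": 0,"fingers": 1},{"x": 0,"y": 0,"z": -0.06,"yaw": 0,"fingers": 1},{"x": 0,"y": 0,"z": -0.09,"yaw": 0,"fingers": 1},{"x": 0,"y": 0,"z": -0.1,"yaw": 0,"fingers": 1}], "force": 50}}

```text
time: 7.3
eef_pos: [0.5582, -0.2146, 0.2313]
tcp_rot: [0.749, 0.663, 0.001, 0.002]
contact_force: [0.9, 0.4, -1.7]
opening: 0.088
finger_force: 54.9
```

```bash
python3 - <<'E'
from h import *
st=ctrl.get_state();print(st["eef_pos"],st["opening"],st["finger_force"])
go((.515,.2043,.2275),85.5)
s=ctrl.read_camera("side");S=ctrl.read_camera("scene");w=ctrl.read_camera("wrist");np.savez("h.npz",side=s,scene=S,w=w,p=st["eef_pos"],q=st["tcp_rot"])
a=proj(cam("side"),st["eef_pos"]);b=proj(cam("scene"),st["eef_pos"]);print(a,b)
o=np.zeros((560,800,3),np.uint8)
def crop(I,c,h,sz): 
    x,y=map(int,c);x=max(h,x);y=max(h,y);return cv2.resize(I[y-h:y+h,x-h:x+h],(sz,sz),interpolation=cv2.INTER_CUBIC)
o[:400,:400]=crop(s,a,50,400);o[:400,400:]=crop(S,b,50,400);
o[400:,:213]=cv2.resize(w,(213,160))
cv2.imwrite("pics/w5.png",o[:,:,::-1])
E
```

```text
[ 0.5582 -0.2146  0.2313] 0.08847595965451875 54.911736845970154
shift [ 0.4106 -0.0939  0.0025] yaw -0.0434 rows 8.423563396396094 0.2896329450163737 tool x ang 83.01078819639257
[358.5533 208.9909] [208.0951 158.1765]
```

View pics/w5.png

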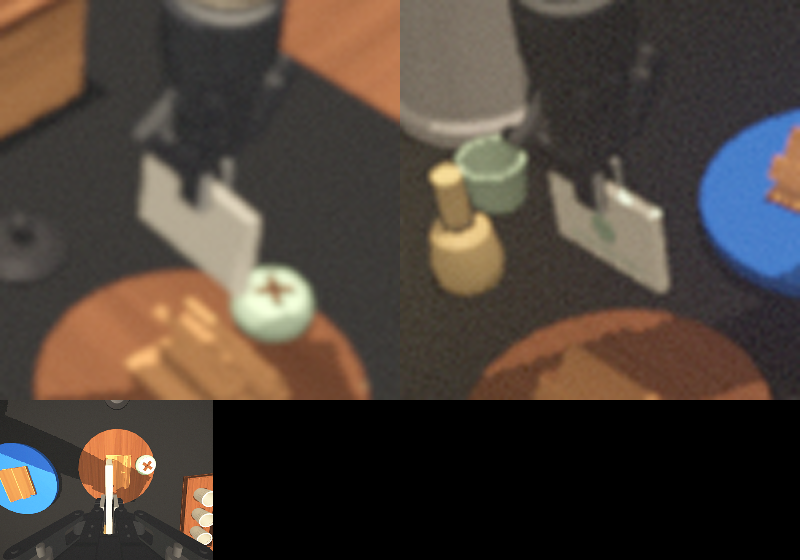

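Call:
{"api": "move_arm", "payload": {"plan": [{"x": 0.015,"y": -0.004,"z": 0,"yaw": 0,"fingers": 1},{"x": 0.045,"y": -0.015,"z": 0,"yaw": -0.01,"fingers": 1},{"x": 0.085,"y": -0.03,"z": 0,"yaw": -0.02,"fingers": 1},{"x": 0.13,"y": -0.05,"z": 0,"yaw": -0.03,"fingers": 1},{"x": 0.17,"y": -0.065,"z": 0,"yaw": -0.043,"fingers": 1}]}}

```text
time: 7.95
eef_pos: [0.5109, -0.0344, 0.2248]
tcp_rot: [0.734, 0.679, -0.001, -0.002]
contact_force: [0.6, 0.3, -0.6]
opening: 0.093
finger_force: 54.8
```

Call:
{"api": "move_arm", "payload": {"plan": [{"x": 0.045,"y": -0.01,"z": 0,"yaw": 0,"fingers": 1},{"x": 0.09,"y": -0.016,"z": 0,"yaw": 0,"fingers": 1},{"x": 0.135,"y": -0.018,"z": 0,"yaw": 0,"fingers": 1},{"x": 0.175,"y": -0.018,"z": 0,"yaw": 0,"fingers": 1},{"x": 0.205,"y": -0.018,"z": 0,"yaw": 0,"fingers": 1}]}}

```text
time: 8.45
eef_pos: [0.5094, 0.1715, 0.2252]
tcp_rot: [0.734, 0.679, -0.002, -0.002]
contact_force: [0.3, -1.2, -2.0]
opening: 0.09
finger_force: 54.8
```

Call:
{"api": "move_arm", "payload": {"plan": [{"x": 0.02,"y": 0,"z": 0,"yaw": 0,"fingers": 1},{"x": 0.03,"y": 0,"z": 0,"yaw": 0,"fingers": 1},{"x": 0.03,"y": 0,"z": 0,"yaw": 0,"fingers": 1}]}}

```text
time: 8.75
eef_pos: [0.5128, 0.1994, 0.2258]
tcp_rot: [0.734, 0.679, -0.001, -0.001]
contact_force: [-1.5, -0.6, -0.7]
opening: 0.087
finger_force: 54.8
```

```bash
python3 - <<'E'
from h import *
D,S=cam("side"),cam("scene")
for a,b in (((343,211.7),(224.7,181)),((368,230.5),(199.2,167.5)),((345.5,196.7),(223.5,161)),((373.2,211),(196,151))):
    p,e=tri(D,a,S,b);print(p,e,p-[.5582,-.2146,.2313])
go((.515,.2043,.17),85.5)
st=ctrl.get_state();print(st["eef_pos"],st["opening"],st["contact_force"])
E
```

```text
[ 0.5645 -0.159   0.1784] 0.0011703069793424577 [ 0.0063  0.0556 -0.0529]
[ 0.559  -0.2534  0.1788] 0.0009284888048575145 [ 0.0008 -0.0388 -0.0525]
[ 0.557  -0.1652  0.2431] 0.00509233827652143 [-0.0012  0.0494  0.0118]
[ 0.5657 -0.2523  0.2451] 0.00621924611627185 [ 0.0075 -0.0377  0.0138]
shift [0.0051 0.002  0.0558] yaw 0.0017 rows 1.1217979438478995 0.011390292242978717 tool x ang 85.59789235094148
[0.5128 0.1994 0.2258] 0.08741754663501568 [-1.5179 -0.6436 -0.6679]
```

Call:
{"api": "move_arm", "payload": {"plan": [{"x": 0,"y": 0.002,"z": 0.02,"yaw": 0,"fingers": 1},{"x": 0,"y": 0.002,"z": 0.045,"yaw": 0,"fingers": 1},{"x": 0,"y": 0.002,"z": 0.055,"yaw": 0,"fingers": 1},{"x": 0,"y": 0.002,"z": 0.055,"yaw": 0,"fingers": 1},{"x": 0,"y": 0.002,"z": 0.055,"yaw": 0,"fingers": 1}]}}

```text
time: 9.25
eef_pos: [0.5164, 0.1977, 0.173]
tcp_rot: [0.735, 0.678, 0.0, 0.0]
contact_force: [-0.4, 0.6, -1.5]
opening: 0.09
finger_force: 54.7
```

```bash
python3 - <<'E'
from h import *
st=ctrl.get_state();print(st["eef_pos"],st["contact_force"])
im=ctrl.read_camera("wrist");np.savez("w6.npz",im=im,p=st["eef_pos"],q=st["tcp_rot"])
C=cam("wrist",st);M=R.from_quat(st["tcp_rot"]).as_matrix()
# sample along tool y at z=.05 plane, step 1.5mm, for several tool-x stations
for dx in (.064,.058,.052,.046,.040,.034):
    row=[]
    for dy in np.arange(-.034,.0301,.0015):
        p=st["eef_pos"]+M@[dx,dy,0];p[2]=.05;u,v=proj(C,p).round().astype(int)
        row.append(int(im[v,u].astype(int).sum()))
    print(dx,(u,v));print(row)
E
```

```text
[0.5164 0.1977 0.173 ] [-0.3539  0.5855 -1.4828]
0.064 (np.int64(320), np.int64(133))
[663, 666, 702, 687, 685, 686, 696, 695, 210, 522, 464, 571, 690, 685, 687, 688, 688, 128, 496, 447, 437, 653, 643, 639, 653, 166, 696, 686, 683, 678, 687, 480, 432, 461, 652, 631, 634, 633, 637, 631, 635, 637, 633]
0.058 (np.int64(320), np.int64(140))
[662, 675, 689, 684, 687, 683, 690, 403, 198, 456, 490, 482, 692, 687, 685, 685, 688, 145, 513, 470, 688, 670, 668, 672, 675, 285, 690, 687, 681, 681, 684, 435, 469, 685, 670, 668, 666, 666, 669, 666, 668, 668, 664]
0.052 (np.int64(319), np.int64(147))
[637, 510, 665, 684, 683, 679, 691, 402, 192, 414, 438, 416, 691, 680, 683, 684, 698, 317, 462, 442, 667, 642, 639, 638, 644, 298, 689, 684, 678, 680, 684, 375, 449, 420, 648, 642, 647, 643, 643, 640, 642, 641, 643]
0.046 (np.int64(319), np.int64(154))
[642, 643, 687, 684, 681, 680, 682, 626, 217, 358, 486, 692, 688, 680, 681, 682, 701, 323, 486, 478, 436, 673, 660, 660, 656, 298, 690, 684, 680, 676, 685, 325, 480, 448, 630, 627, 628, 625, 625, 624, 630, 630, 630]
0.04 (np.int64(319), np.int64(160))
[641, 642, 695, 683, 680, 682, 683, 663, 211, 357, 470, 677, 692, 680, 680, 680, 701, 322, 464, 435, 436, 436, 428, 427, 427, 427, 428, 403, 502, 507, 511, 370, 482, 462, 458, 443, 411, 655, 653, 645, 650, 654, 652]
0.034 (np.int64(319), np.int64(167))
[639, 646, 687, 682, 678, 679, 688, 672, 216, 492, 468, 683, 689, 681, 675, 677, 699, 453, 440, 431, 436, 435, 435, 428, 430, 423, 425, 388, 524, 511, 518, 362, 491, 484, 481, 481, 485, 480, 486, 476, 458, 663, 655]
```

```bash
python3 - <<'E'
from h import *
d=np.load("w6.npz");im=d["im"].astype(int).sum(2);st=dict(eef_pos=d["p"],tcp_rot=d["q"]);C=cam("wrist",st);M=R.from_quat(d["q"]).as_matrix()
P=lambda t:proj(C,d["p"]+M@np.array(t))
for t in ((.057,-.0045,.054),(.057,.0045,.054),(.057,-.0045,-.016),(.057,.0045,-.016),(0,-.0045,-.016),(0,.0045,-.016)):print(t,P(t))
for r in range(150,330,12): print(r,im[r,262:312:1].tolist())
E
```

```text
(0.057, -0.0045, 0.054) [280.2904 147.0253]
(0.057, 0.0045, 0.054) [293.841  147.0225]
(0.057, -0.0045, -0.016) [276.754  159.0317]
(0.057, 0.0045, -0.016) [297.4988 159.0287]
(0, -0.0045, -0.016) [277.8931 276.6021]
(0, 0.0045, -0.016) [296.2927 276.6103]
150 [189, 198, 444, 490, 469, 394, 698, 691, 683, 685, 682, 680, 681, 689, 698, 275, 315, 455, 445, 432, 411, 657, 644, 629, 631, 635, 637, 644, 654, 307, 697, 691, 683, 683, 678, 680, 675, 685, 691, 362, 454, 455, 420, 674, 650, 642, 642, 644, 645, 645]
162 [164, 216, 352, 476, 472, 304, 678, 689, 681, 678, 679, 681, 680, 685, 701, 362, 319, 465, 444, 433, 434, 429, 433, 425, 434, 427, 426, 430, 427, 429, 428, 386, 375, 527, 512, 515, 513, 518, 479, 362, 471, 469, 462, 472, 464, 463, 465, 452, 437, 419]
174 [286, 207, 273, 487, 457, 408, 663, 691, 680, 675, 677, 680, 675, 681, 603, 748, 760, 763, 762, 762, 762, 761, 761, 761, 761, 760, 761, 761, 761, 761, 760, 762, 762, 752, 733, 329, 506, 513, 478, 316, 460, 456, 453, 452, 449, 450, 450, 458, 446, 447]
186 [489, 194, 199, 479, 459, 442, 572, 700, 680, 671, 676, 675, 677, 676, 598
[... 2179 characters left out ...]
169, 23, 64]
294 [95, 73, 83, 71, 73, 87, 97, 74, 85, 72, 82, 84, 139, 136, 143, 113, 0, 658, 652, 638, 638, 643, 643, 635, 637, 636, 633, 639, 638, 636, 638, 648, 645, 10, 106, 141, 134, 149, 102, 70, 81, 77, 75, 86, 67, 97, 76, 81, 80, 90]
306 [87, 79, 75, 74, 83, 88, 81, 59, 84, 88, 79, 68, 139, 134, 143, 103, 0, 653, 651, 636, 638, 634, 635, 631, 633, 631, 631, 627, 633, 635, 636, 633, 643, 2, 93, 140, 131, 149, 63, 87, 101, 88, 66, 69, 83, 91, 86, 87, 86, 64]
318 [83, 81, 77, 93, 80, 78, 75, 91, 94, 106, 83, 54, 119, 141, 125, 79, 277, 610, 620, 638, 629, 633, 632, 632, 634, 628, 628, 633, 624, 625, 635, 615, 608, 259, 92, 128, 128, 107, 57, 83, 99, 113, 100, 82, 75, 49, 79, 90, 78, 78]
```

Call:
{"api": "move_arm", "payload": {"plan": [{"x": 0.003,"y": -0.0024,"z": 0.01,"yaw": 0,"fingers": 1},{"x": 0.006,"y": -0.0024,"z": 0.03,"yaw": 0,"fingers": 1},{"x": 0.006,"y": -0.0024,"z": 0.05,"yaw": 0,"fingers": 1},{"x": 0.006,"y": -0.0024,"z": 0.06,"yaw": 0,"fingers": 1},{"x": 0.006,"y": -0.0024,"z": 0.06,"yaw": 0,"fingers": 1}]}}

```text
time: 9.8
eef_pos: [0.513, 0.2043, 0.1109]
tcp_rot: [0.734, 0.679, -0.001, -0.001]
contact_force: [0.4, 0.4, -1.9]
opening: 0.088
finger_force: 54.8
```

```bash
python3 - <<'E'
from h import *
st=ctrl.get_state();print(st["eef_pos"],st["contact_force"])
im=ctrl.read_camera("wrist");np.savez("w7.npz",im=im,p=st["eef_pos"],q=st["tcp_rot"]);g=im.astype(int).sum(2)
C=cam("wrist",st);M=R.from_quat(st["tcp_rot"]).as_matrix()
for dx in (.06,.056,.052,.048,.044):
    p=st["eef_pos"]+M@[dx,0,0];p[2]=.05
    q=st["eef_pos"]+M@[dx,.01,0];q[2]=.05;u,v=proj(C,p);k=(proj(C,q)[0]-u)/10
    print(dx,round(u,1),"px/mm",round(k,2),"row",round(v),g[round(v),258:312].tolist())
E
```

```text
[0.513  0.2043 0.1109] [ 0.4496  0.3608 -1.883 ]
0.06 287.4 px/mm 1.46 row 142 [699, 644, 171, 229, 222, 269, 497, 478, 475, 340, 662, 689, 677, 678, 680, 676, 677, 676, 678, 677, 685, 687, 400, 237, 493, 473, 449, 435, 423, 398, 654, 631, 620, 628, 625, 626, 624, 625, 642, 591, 205, 590, 687, 679, 678, 677, 674, 672, 672, 673, 670, 669, 683, 632]
0.056 287.4 px/mm 1.45 row 148 [692, 653, 184, 217, 216, 270, 521, 505, 496, 354, 669, 699, 681, 679, 679, 676, 676, 677, 674, 675, 686, 685, 442, 250, 522, 496, 490, 485, 484, 465, 445, 681, 665, 664, 664, 661, 664, 669, 680, 631, 204, 606, 690, 682, 674, 676, 672, 673, 672, 668, 667, 673, 688, 630]
0.052 287.4 px/mm 1.45 row 154 [688, 665, 284, 202, 232, 205, 503, 473, 467, 445, 654, 693, 680, 675, 677, 675, 674, 676, 671, 673, 682, 686, 525, 226, 491, 481, 475, 464, 450, 676, 664, 658, 658, 656, 663, 657, 655, 656, 670, 624, 195, 630, 692, 679, 673, 672, 673, 671, 670, 666, 670, 670, 682, 582]
0.048 287.4 px/mm 1.44 row 159 [687, 682, 376, 208, 233, 198, 470, 445, 426, 405, 635, 693, 676, 676, 677, 670, 675, 681, 672, 679, 684, 656, 404, 414, 416, 429, 423, 417, 410, 425, 416, 424, 411, 419, 391, 356, 453, 446, 458, 337, 160, 645, 696, 685, 679, 676, 672, 670, 672, 669, 668, 672, 684, 364]
0.044 287.4 px/mm 1.43 row 165 [683, 686, 532, 205, 225, 202, 424, 485, 468, 421, 616, 694, 676, 676, 675, 676, 673, 676, 675, 683, 600, 406, 418, 425, 425, 420, 416, 421, 419, 415, 424, 423, 419, 414, 423, 401, 357, 365, 463, 344, 153, 437, 525, 506, 497, 500, 487, 471, 684, 672, 674, 681, 679, 421]
```

Call:
{"api": "move_arm", "payload": {"plan": [{"x": 0,"y": 0,"z": 0,"yaw": 0,"fingers": 1}]}}

```text
time: 9.95
eef_pos: [0.5151, 0.2046, 0.1137]
tcp_rot: [0.734, 0.679, 0.001, 0.001]
contact_force: [-0.1, -0.5, -1.3]
opening: 0.092
finger_force: 54.8
```

```bash
cat > slot.py <<'E'
from h import *
st=ctrl.get_state();print(st["eef_pos"],st["contact_force"],st["tcp_rot"])
g=ctrl.read_camera("wrist").astype(int).sum(2)
C=cam("wrist",st);M=R.from_quat(st["tcp_rot"]).as_matrix()
for dx in (.062,.058,.054):
    p=st["eef_pos"]+M@[dx,0,0];p[2]=.05
    q=st["eef_pos"]+M@[dx,.01,0];q[2]=.05;u,v=proj(C,p);k=(proj(C,q)[0]-u)/10
    print(dx,"px/mm",round(k,2),"row",round(v),g[round(v),258:312].tolist())
print("plaque",g[294,270:304].tolist(),g[200,270:304].tolist())
E
python3 slot.py
```

```text
[0.5151 0.2046 0.1137] [-0.1173 -0.5104 -1.3057] [0.7345 0.6786 0.0009 0.0005]
0.062 px/mm 1.45 row 139 [210, 290, 333, 474, 456, 444, 422, 684, 692, 687, 683, 678, 677, 676, 678, 678, 684, 694, 654, 156, 340, 478, 465, 458, 536, 521, 561, 545, 543, 544, 543, 549, 536, 531, 528, 547, 474, 198, 672, 694, 684, 682, 679, 681, 680, 677, 672, 675, 686, 670, 351, 458, 466, 459]
0.058 px/mm 1.44 row 145 [217, 226, 276, 504, 488, 486, 272, 680, 689, 678, 679, 679, 677, 677, 675, 672, 682, 687, 660, 160, 336, 498, 479, 471, 466, 467, 435, 675, 651, 645, 645, 645, 645, 647, 656, 673, 360, 237, 675, 689, 679, 675, 676, 673, 674, 670, 670, 673, 681, 647, 321, 426, 472, 441]
0.054 px/mm 1.43 row 150 [226, 228, 185, 530, 500, 499, 277, 665, 691, 678, 677, 678, 674, 677, 676, 674, 681, 689, 659, 158, 354, 518, 498, 488, 474, 514, 684, 672, 665, 666, 660, 661, 665, 662, 671, 686, 360, 330, 682, 688, 680, 675, 673, 674, 672, 672, 669, 671, 682, 622, 352, 464, 685, 669]
plaque [76, 66, 75, 88, 142, 133, 150, 98, 0, 643, 646, 632, 626, 630, 628, 621, 630, 622, 627, 617, 622, 626, 623, 636, 632, 0, 104, 141, 138, 134, 89, 77, 81, 67] [667, 667, 668, 668, 670, 671, 581, 733, 755, 759, 760, 760, 760, 759, 759, 759, 759, 759, 759, 759, 759, 759, 759, 761, 759, 748, 689, 383, 490, 497, 492, 493, 488, 489]
```

Call:
{"api": "move_arm", "payload": {"plan": [{"x": 0,"y": -0.0005,"z": 0,"yaw": 0,"fingers": 1},{"x": 0,"y": -0.0005,"z": 0,"yaw": 0,"fingers": 1},{"x": 0,"y": -0.0005,"z": 0,"yaw": 0,"fingers": 1}]}}

```text
time: 10.3
eef_pos: [0.5139, 0.2044, 0.113]
tcp_rot: [0.734, 0.679, 0.0, 0.0]
contact_force: [0.1, -1.0, -1.8]
opening: 0.088
finger_force: 54.8
```

```bash
python3 slot.py; python3 slot.py | sed -n 1,3p
```

```text
[0.5139 0.2044 0.113 ] [ 0.1405 -0.968  -1.8457] [0.7345 0.6786 0.0003 0.0002]
0.062 px/mm 1.45 row 139 [378, 195, 213, 179, 386, 442, 417, 386, 620, 697, 681, 682, 676, 680, 679, 678, 678, 678, 678, 701, 609, 137, 467, 449, 447, 438, 445, 427, 485, 473, 465, 457, 447, 438, 645, 640, 649, 671, 202, 442, 686, 691, 680, 678, 680, 675, 671, 673, 669, 676, 681, 637, 334, 461]
0.058 px/mm 1.44 row 145 [547, 191, 223, 203, 438, 496, 478, 463, 557, 694, 687, 683, 680, 678, 678, 678, 677, 680, 679, 694, 621, 106, 504, 486, 473, 473, 474, 454, 425, 670, 656, 646, 651, 649, 650, 651, 657, 681, 204, 477, 689, 687, 678, 676, 674, 672, 671, 675, 672, 673, 689, 640, 296, 415]
0.054 px/mm 1.44 row 150 [583, 191, 228, 206, 362, 512, 494, 471, 523, 688, 684, 679, 678, 678, 677, 679, 673, 674, 680, 696, 626, 116, 519, 505, 488, 490, 472, 688, 681, 669, 664, 660, 660, 661, 661, 661, 672, 688, 201, 532, 690, 682, 675, 673, 672, 671, 678, 670, 667, 677, 688, 603, 466, 453]
plaque [72, 72, 79, 80, 133, 121, 142, 110, 0, 640, 651, 635, 626, 631, 626, 625, 625, 622, 625, 625, 620, 623, 627, 638, 633, 16, 10
[... 175 characters left out ...]
500, 490, 492, 489, 484, 489]
[0.5139 0.2044 0.1129] [-0.0881  0.257  -1.506 ] [0.7345 0.6786 0.0002 0.0001]
0.062 px/mm 1.45 row 139 [524, 194, 210, 190, 389, 453, 421, 398, 536, 694, 683, 679, 678, 681, 678, 677, 677, 675, 677, 698, 641, 128, 387, 456, 444, 444, 441, 429, 479, 467, 451, 452, 438, 644, 642, 636, 646, 672, 259, 335, 677, 689, 685, 682, 676, 676, 671, 674, 670, 672, 684, 659, 277, 459]
0.058 px/mm 1.44 row 145 [586, 194, 213, 207, 353, 498, 481, 464, 486, 688, 685, 678, 677, 676, 679, 675, 679, 676, 682, 698, 645, 132, 421, 491, 476, 475, 468, 465, 439, 673, 657, 650, 650, 653, 650, 651, 659, 680, 214, 398, 681, 690, 678, 677, 677, 672, 671, 672, 669, 671, 684, 642, 312, 400]
```

Call:
{"api": "move_arm", "payload": {"plan": [{"x": 0,"y": 0.0007,"z": 0.002,"yaw": 0,"fingers": 1},{"x": 0,"y": 0.0007,"z": 0.004,"yaw": 0,"fingers": 1},{"x": 0,"y": 0.0007,"z": 0.006,"yaw": 0,"fingers": 1},{"x": 0,"y": 0.0007,"z": 0.008,"yaw": 0,"fingers": 1},{"x": 0,"y": 0.0007,"z": 0.01,"yaw": 0,"fingers": 1}]}}

```text
time: 10.9
eef_pos: [0.5143, 0.2043, 0.1022]
tcp_rot: [0.734, 0.679, -0.0, -0.0]
contact_force: [0.2, 0.1, -2.3]
opening: 0.088
finger_force: 54.8
```

Call:
{"api": "move_arm", "payload": {"plan": [{"x": 0,"y": 0,"z": 0.0015,"yaw": 0,"fingers": 1},{"x": 0,"y": 0,"z": 0.003,"yaw": 0,"fingers": 1},{"x": 0,"y": 0,"z": 0.0045,"yaw": 0,"fingers": 1},{"x": 0,"y": 0,"z": 0.006,"yaw": 0,"fingers": 1}]}}

```text
time: 11.3
eef_pos: [0.5145, 0.2043, 0.0964]
tcp_rot: [0.734, 0.679, 0.0, 0.0]
contact_force: [0.5, -0.0, -2.3]
opening: 0.092
finger_force: 54.8
```

Call:
{"api": "move_arm", "payload": {"plan": [{"x": 0,"y": 0,"z": 0.002,"yaw": 0,"fingers": 1},{"x": 0,"y": 0,"z": 0.004,"yaw": 0,"fingers": 1},{"x": 0,"y": 0,"z": 0.006,"yaw": 0,"fingers": 1},{"x": 0,"y": 0,"z": 0.008,"yaw": 0,"fingers": 1}]}}

```text
time: 11.7
eef_pos: [0.5144, 0.2043, 0.0883]
tcp_rot: [0.734, 0.679, -0.0, -0.0]
contact_force: [-0.7, -0.1, -1.7]
opening: 0.088
finger_force: 54.8
```

Call:
{"api": "move_arm", "payload": {"plan": [{"x": 0,"y": 0,"z": 0.002,"yaw": 0,"fingers": 1},{"x": 0,"y": 0,"z": 0.004,"yaw": 0,"fingers": 1},{"x": 0,"y": 0,"z": 0.006,"yaw": 0,"fingers": 1}]}}

```text
time: 12.0
eef_pos: [0.5144, 0.2044, 0.0824]
tcp_rot: [0.734, 0.679, -0.0, 0.0]
contact_force: [-0.1, -0.2, -2.3]
opening: 0.09
finger_force: 54.8
```

Call:
{"api": "move_arm", "payload": {"plan": [{"x": 0,"y": 0,"z": 0.0015,"yaw": 0,"fingers": 1},{"x": 0,"y": 0,"z": 0.003,"yaw": 0,"fingers": 1}]}}

```text
time: 12.2
eef_pos: [0.5144, 0.2043, 0.0794]
tcp_rot: [0.734, 0.679, -0.0, 0.0]
contact_force: [0.7, 0.4, -1.9]
opening: 0.089
finger_force: 54.8
```

Now creep down until the floor is felt.

Call:
{"api": "move_arm", "payload": {"plan": [{"x": 0,"y": 0,"z": 0.001,"yaw": 0,"fingers": 1},{"x": 0,"y": 0,"z": 0.002,"yaw": 0,"fingers": 1}]}}

```text
time: 12.4
eef_pos: [0.5144, 0.2044, 0.0775]
tcp_rot: [0.734, 0.679, 0.0, 0.0]
contact_force: [0.8, -0.4, -1.1]
opening: 0.09
finger_force: 54.8
```

Call:
{"api": "move_arm", "payload": {"plan": [{"x": 0,"y": 0,"z": 0.001,"yaw": 0,"fingers": 1},{"x": 0,"y": 0,"z": 0.0015,"yaw": 0,"fingers": 1}]}}

```text
time: 12.6
eef_pos: [0.5144, 0.2044, 0.076]
tcp_rot: [0.734, 0.679, -0.0, -0.0]
contact_force: [-0.0, 1.7, -1.7]
opening: 0.091
finger_force: 54.8
```

Call:
{"api": "move_arm", "payload": {"plan": [{"x": 0,"y": 0,"z": 0.0005,"yaw": 0,"fingers": 1},{"x": 0,"y": 0,"z": 0.001,"yaw": 0,"fingers": 1}]}}

```text
time: 12.8
eef_pos: [0.5145, 0.2044, 0.0751]
tcp_rot: [0.734, 0.679, 0.0, 0.0]
contact_force: [0.6, -0.9, -1.9]
opening: 0.087
finger_force: 54.8
```

Call:
{"api": "move_arm", "payload": {"plan": [{"x": 0,"y": 0,"z": 0.0005,"yaw": 0,"fingers": 1},{"x": 0,"y": 0,"z": 0.001,"yaw": 0,"fingers": 1}]}}

```text
time: 13.0
eef_pos: [0.5145, 0.2044, 0.0741]
tcp_rot: [0.734, 0.679, 0.0, 0.0]
contact_force: [0.3, 0.5, -2.0]
opening: 0.094
finger_force: 54.8
```

Call:
{"api": "move_arm", "payload": {"plan": [{"x": 0,"y": 0,"z": 0.0005,"yaw": 0,"fingers": 1},{"x": 0,"y": 0,"z": 0.001,"yaw": 0,"fingers": 1}]}}

```text
time: 13.2
eef_pos: [0.5144, 0.2044, 0.073]
tcp_rot: [0.734, 0.679, 0.0, 0.0]
contact_force: [0.1, -0.4, -2.4]
opening: 0.091
finger_force: 54.8
```

Call:
{"api": "move_arm", "payload": {"plan": [{"x": 0,"y": 0,"z": 0.0005,"yaw": 0,"fingers": 1},{"x": 0,"y": 0,"z": 0.001,"yaw": 0,"fingers": 1}]}}

```text
time: 13.4
eef_pos: [0.5144, 0.2043, 0.072]
tcp_rot: [0.734, 0.679, -0.0, -0.0]
contact_force: [-0.1, -0.6, -1.7]
opening: 0.089
finger_force: 54.8
```

Call:
{"api": "move_arm", "payload": {"plan": [{"x": 0,"y": 0,"z": 0.0005,"yaw": 0,"fingers": 1},{"x": 0,"y": 0,"z": 0.001,"yaw": 0,"fingers": 1}]}}

```text
time: 13.6
eef_pos: [0.5144, 0.2044, 0.071]
tcp_rot: [0.734, 0.679, 0.0, 0.0]
contact_force: [-0.8, 0.4, -1.3]
opening: 0.092
finger_force: 54.8
```

Call:
{"api": "move_arm", "payload": {"plan": [{"x": 0,"y": 0,"z": 0.0005,"yaw": 0,"fingers": 1},{"x": 0,"y": 0,"z": 0.001,"yaw": 0,"fingers": 1}]}}

```text
time: 13.8
eef_pos: [0.5146, 0.2044, 0.0709]
tcp_rot: [0.734, 0.679, -0.0, -0.0]
contact_force: [-2.9, -0.9, 5.7]
opening: 0.091
finger_force: 55.9
```

Call:
{"api": "move_arm", "payload": {"plan": [{"x": 0,"y": 0,"z": 0.0005,"yaw": 0,"fingers": 1},{"x": 0,"y": 0,"z": 0.001,"yaw": 0,"fingers": 1}]}}

```text
time: 14.0
eef_pos: [0.5148, 0.2044, 0.0709]
tcp_rot: [0.734, 0.679, -0.0, 0.0]
contact_force: [-5.1, -1.6, 10.4]
opening: 0.088
finger_force: 56.6
```

Call:
{"api": "move_arm", "payload": {"plan": [{"x": 0,"y": 0,"z": -0.001,"yaw": 0,"fingers": 0.92},{"x": 0,"y": 0,"z": -0.0015,"yaw": 0,"fingers": 0.9},{"x": 0,"y": 0,"z": -0.0015,"yaw": 0,"fingers": 0.88},{"x": 0,"y": 0,"z": -0.0015,"yaw": 0,"fingers": 0.86},{"x": 0,"y": 0,"z": -0.0015,"yaw": 0,"fingers": 0.84}], "force": 20}}

```text
time: 14.5
eef_pos: [0.5144, 0.2044, 0.0703]
tcp_rot: [0.734, 0.679, 0.0, -0.0]
contact_force: [-0.7, 0.1, 0.8]
opening: 0.161
finger_force: 0.0
```

Call:
{"api": "move_arm", "payload": {"plan": [{"x": 0,"y": 0,"z": 0,"yaw": 0,"fingers": 0.8},{"x": 0,"y": 0,"z": 0,"yaw": 0,"fingers": 0.7},{"x": 0,"y": 0,"z": 0,"yaw": 0,"fingers": 0.65}]}}

```text
time: 14.8
eef_pos: [0.5144, 0.2043, 0.0705]
tcp_rot: [0.734, 0.679, 0.0, -0.0]
contact_force: [-1.1, 0.2, 0.2]
opening: 0.351
finger_force: 0.0
```

```bash
python3 - <<'E'
from h import *
st=ctrl.get_state();print(st["eef_pos"],st["contact_force"],st["opening"],st["finger_force"])
g=ctrl.read_camera("wrist").astype(int).sum(2)
for r in (190,230,294): print(r,g[r,250:330:2].tolist())
E
```

```text
[0.5144 0.2043 0.0705] [-1.1304  0.1563  0.2304] 0.3507251399770711 0.0
190 [672, 168, 215, 197, 421, 389, 654, 648, 646, 643, 644, 646, 662, 331, 758, 753, 750, 750, 750, 747, 748, 747, 752, 731, 131, 471, 459, 446, 667, 637, 638, 661, 278, 635, 606, 604, 605, 609, 607, 604]
230 [644, 605, 195, 226, 241, 419, 506, 652, 650, 649, 651, 474, 442, 359, 747, 747, 749, 749, 748, 748, 746, 749, 754, 733, 325, 457, 448, 447, 442, 439, 438, 356, 417, 422, 426, 417, 417, 429, 418, 418]
294 [81, 46, 49, 15, 238, 323, 444, 408, 422, 422, 432, 436, 423, 415, 221, 535, 582, 583, 579, 571, 577, 576, 543, 315, 405, 428, 423, 426, 427, 425, 364, 446, 441, 143, 43, 57, 41, 128, 132, 58]
```

Call:
{"api": "move_arm", "payload": {"plan": [{"x": 0,"y": 0,"z": -0.005,"yaw": 0,"fingers": 0.65},{"x": 0,"y": 0,"z": -0.02,"yaw": 0,"fingers": 0.65},{"x": 0,"y": 0,"z": -0.045,"yaw": 0,"fingers": 0.65},{"x": 0,"y": 0,"z": -0.075,"yaw": 0,"fingers": 0.65},{"x": 0,"y": 0,"z": -0.095,"yaw": 0,"fingers": 0.5}], "force": 60}}

```text
time: 15.35
eef_pos: [0.5156, 0.2046, 0.1693]
tcp_rot: [0.734, 0.679, 0.002, 0.001]
contact_force: [1.0, 0.3, 0.9]
opening: 0.495
finger_force: 0.0
```

Call:
{"api": "move_arm", "payload": {"plan": [{"x": 0,"y": -0.02,"z": -0.01,"yaw": 0,"fingers": 0},{"x": 0,"y": -0.055,"z": -0.01,"yaw": 0,"fingers": 0},{"x": 0,"y": -0.095,"z": -0.01,"yaw": 0,"fingers": 0},{"x": 0,"y": -0.12,"z": -0.01,"yaw": 0,"fingers": 0},{"x": 0,"y": -0.132,"z": -0.01,"yaw": 0,"fingers": 0}]}}

```text
time: 15.85
eef_pos: [0.3813, 0.215, 0.1766]
tcp_rot: [0.734, 0.679, 0.001, 0.0]
contact_force: [0.8, 0.7, 0.5]
opening: 0.998
finger_force: 0.0
```

Call:
{"api": "move_arm", "payload": {"plan": [{"x": 0,"y": 0,"z": 0,"yaw": 0,"fingers": 0},{"x": 0,"y": 0,"z": 0,"yaw": 0,"fingers": 0}]}}

```text
time: 16.05
eef_pos: [0.384, 0.2149, 0.1766]
tcp_rot: [0.734, 0.679, 0.001, 0.001]
contact_force: [0.6, 0.8, -0.9]
opening: 0.998
finger_force: 0.0
```

```bash
python3 - <<'E'
from h import *
st=ctrl.get_state();print(st["eef_pos"],st["contact_force"],st["qpos"])
go((.3828,.2151,.05),85.5)
im=ctrl.read_camera("wrist");np.savez("w8.npz",im=im);g=im.astype(int).sum(2);C=cam("wrist",st)
for p in ((.4476,.21,.098),(.4476,.21,.098),(.453,.29,.098)):
    u,v=proj(C,p);print(u,v); u,v=int(u),int(v)
    if 0<=v<420 and 20<u<540: print(u-20,g[v,u-20:u+20].tolist())
E
```

```text
[0.384  0.2149 0.1766] [ 0.6339  0.7699 -0.9046] [ 0.279  -0.201   2.1845 -0.0002  1.1556  0.3581]
shift [ 0.     -0.0015  0.1266] yaw -0.0005 rows 2.5314563407977877 0.0033610518369009412 tool x ang 85.47111388725313
366.52176065848744 217.26896762064848
346 [183, 188, 188, 179, 177, 186, 186, 181, 194, 175, 170, 191, 183, 184, 190, 214, 208, 189, 397, 130, 313, 349, 338, 332, 333, 334, 326, 326, 329, 336, 340, 352, 362, 351, 535, 363, 232, 241, 255, 262]
366.52176065848744 217.26896762064848
346 [183, 188, 188, 179, 177, 186, 186, 181, 194, 175, 170, 191, 183, 184, 190, 214, 208, 189, 397, 130, 313, 349, 338, 332, 333, 334, 326, 326, 329, 336, 340, 352, 362, 351, 535, 363, 232, 241, 255, 262]
373.7875758605113 111.59084243979983
353 [206, 213, 213, 216, 214, 215, 222, 216, 219, 216, 200, 224, 228, 229, 227, 230, 212, 230, 220, 225, 144, 247, 504, 535, 526, 521, 525, 524, 531, 538, 542, 543, 539, 537, 538, 538, 547, 401, 78, 108]
```

Call:
{"api": "move_arm", "payload": {"plan": [{"x": 0,"y": -0.005,"z": 0.01,"yaw": 0,"fingers": 0},{"x": 0,"y": -0.006,"z": 0.035,"yaw": 0,"fingers": 0},{"x": 0,"y": -0.006,"z": 0.065,"yaw": 0,"fingers": 0}]}}

```text
time: 16.4
eef_pos: [0.378, 0.2154, 0.1103]
tcp_rot: [0.735, 0.678, 0.001, 0.001]
contact_force: [0.3, -0.2, -0.6]
opening: 1.004
finger_force: 0.0
```

Call:
{"api": "move_arm", "payload": {"plan": [{"x": 0,"y": 0,"z": 0.025,"yaw": 0,"fingers": 0},{"x": 0,"y": 0,"z": 0.045,"yaw": 0,"fingers": 0},{"x": 0,"y": 0,"z": 0.055,"yaw": 0,"fingers": 0},{"x": 0,"y": 0,"z": 0.055,"yaw": 0,"fingers": 0}]}}

```text
time: 16.8
eef_pos: [0.3757, 0.2147, 0.0536]
tcp_rot: [0.735, 0.678, -0.002, -0.001]
contact_force: [1.1, 0.7, 1.2]
opening: 1.001
finger_force: 0.0
```

Now push: contact expected after about 13 mm.

Call:
{"api": "move_arm", "payload": {"plan": [{"x": 0,"y": 0.003,"z": 0,"yaw": 0,"fingers": 0},{"x": 0,"y": 0.007,"z": 0,"yaw": 0,"fingers": 0},{"x": 0,"y": 0.01,"z": 0,"yaw": 0,"fingers": 0},{"x": 0,"y": 0.013,"z": 0,"yaw": 0,"fingers": 0}]}}

```text
time: 17.2
eef_pos: [0.3908, 0.2144, 0.0564]
tcp_rot: [0.735, 0.679, 0.001, 0.0]
contact_force: [-7.0, 1.6, 4.3]
opening: 1.001
finger_force: 3.2
```

Call:
{"api": "move_arm", "payload": {"plan": [{"x": 0,"y": 0.003,"z": 0,"yaw": 0,"fingers": 0},{"x": 0,"y": 0.006,"z": 0,"yaw": 0,"fingers": 0},{"x": 0,"y": 0.009,"z": 0,"yaw": 0,"fingers": 0},{"x": 0,"y": 0.012,"z": 0,"yaw": 0,"fingers": 0}]}}

```text
time: 17.6
eef_pos: [0.4019, 0.2134, 0.0557]
tcp_rot: [0.734, 0.679, -0.0, -0.0]
contact_force: [-3.4, 0.6, 4.4]
opening: 1.002
finger_force: 2.1
```

Call:
{"api": "move_arm", "payload": {"plan": [{"x": 0,"y": 0.004,"z": 0,"yaw": 0,"fingers": 0},{"x": 0,"y": 0.008,"z": 0,"yaw": 0,"fingers": 0},{"x": 0,"y": 0.012,"z": 0,"yaw": 0,"fingers": 0},{"x": 0,"y": 0.016,"z": 0,"yaw": 0,"fingers": 0},{"x": 0,"y": 0.02,"z": 0,"yaw": 0,"fingers": 0}]}}

```text
time: 18.1
eef_pos: [0.4221, 0.2117, 0.0555]
tcp_rot: [0.734, 0.679, 0.0, -0.0]
contact_force: [-3.1, 0.9, 3.7]
opening: 1.004
finger_force: 2.2
```

Call:
{"api": "move_arm", "payload": {"plan": [{"x": 0,"y": 0.004,"z": 0,"yaw": 0,"fingers": 0},{"x": 0,"y": 0.008,"z": 0,"yaw": 0,"fingers": 0},{"x": 0,"y": 0.012,"z": 0,"yaw": 0,"fingers": 0},{"x": 0,"y": 0.016,"z": 0,"yaw": 0,"fingers": 0},{"x": 0,"y": 0.02,"z": 0,"yaw": 0,"fingers": 0}]}}

```text
time: 18.6
eef_pos: [0.442, 0.2101, 0.0556]
tcp_rot: [0.734, 0.679, 0.0, -0.0]
contact_force: [-2.8, 1.5, 2.9]
opening: 1.001
finger_force: 2.2
```

```bash
cat > chk.py <<'E'
from h import *
st=ctrl.get_state();print(st["eef_pos"],st["contact_force"])
s=ctrl.read_camera("side");b=(s.min(2)>175)&(s.max(2).astype(int)-s.min(2)<45)
b[:95]=0;b[225:]=0;b[:,:200]=0;b[:,330:]=0
n,l,a,c=cv2.connectedComponentsWithStats(b.astype(np.uint8))
print([(a[i].tolist(),c[i].round()) for i in range(1,n) if a[i,4]>15])
E
python3 chk.py
```

```text
[0.442  0.2101 0.0556] [-2.7778  1.4639  2.9428]
[([266, 95, 18, 5, 68], array([274.,  97.])), ([277, 106, 42, 22, 553], array([295., 116.])), ([249, 166, 20, 18, 109], array([258., 175.]))]
```

Call:
{"api": "move_arm", "payload": {"plan": [{"x": 0,"y": 0.004,"z": 0,"yaw": 0,"fingers": 0},{"x": 0,"y": 0.008,"z": 0,"yaw": 0,"fingers": 0},{"x": 0,"y": 0.012,"z": 0,"yaw": 0,"fingers": 0},{"x": 0,"y": 0.016,"z": 0,"yaw": 0,"fingers": 0},{"x": 0,"y": 0.02,"z": 0,"yaw": 0,"fingers": 0}]}}

```text
time: 19.15
eef_pos: [0.4616, 0.2083, 0.0553]
tcp_rot: [0.735, 0.679, -0.0, -0.0]
contact_force: [-4.4, 0.7, 1.6]
opening: 1.003
finger_force: 2.1
```

Call:
{"api": "move_arm", "payload": {"plan": [{"x": 0,"y": 0.004,"z": 0,"yaw": 0,"fingers": 0},{"x": 0,"y": 0.008,"z": 0,"yaw": 0,"fingers": 0},{"x": 0,"y": 0.012,"z": 0,"yaw": 0,"fingers": 0},{"x": 0,"y": 0.016,"z": 0,"yaw": 0,"fingers": 0}]}}

```text
time: 19.55
eef_pos: [0.4776, 0.2071, 0.0553]
tcp_rot: [0.735, 0.679, -0.0, -0.0]
contact_force: [-4.9, -0.5, 0.8]
opening: 0.998
finger_force: 2.2
```

Call:
{"api": "move_arm", "payload": {"plan": [{"x": 0,"y": 0.004,"z": 0,"yaw": 0,"fingers": 0},{"x": 0,"y": 0.008,"z": 0,"yaw": 0,"fingers": 0},{"x": 0,"y": 0.012,"z": 0,"yaw": 0,"fingers": 0},{"x": 0,"y": 0.016,"z": 0,"yaw": 0,"fingers": 0},{"x": 0,"y": 0.02,"z": 0,"yaw": 0,"fingers": 0}]}}

```text
time: 20.05
eef_pos: [0.4976, 0.2055, 0.0553]
tcp_rot: [0.735, 0.679, -0.0, -0.0]
contact_force: [-4.5, -1.0, -1.2]
opening: 0.999
finger_force: 2.0
```

Call:
{"api": "move_arm", "payload": {"plan": [{"x": 0,"y": 0.004,"z": 0,"yaw": 0,"fingers": 0},{"x": 0,"y": 0.008,"z": 0,"yaw": 0,"fingers": 0},{"x": 0,"y": 0.012,"z": 0,"yaw": 0,"fingers": 0},{"x": 0,"y": 0.016,"z": 0,"yaw": 0,"fingers": 0}]}}

```text
time: 20.45
eef_pos: [0.5135, 0.2043, 0.0553]
tcp_rot: [0.734, 0.679, -0.0, -0.0]
contact_force: [-4.5, -1.8, -0.8]
opening: 0.995
finger_force: 2.2
```

Now gently to the end.

Call:
{"api": "move_arm", "payload": {"plan": [{"x": 0,"y": 0.003,"z": 0,"yaw": 0,"fingers": 0},{"x": 0,"y": 0.006,"z": 0,"yaw": 0,"fingers": 0},{"x": 0,"y": 0.009,"z": 0,"yaw": 0,"fingers": 0},{"x": 0,"y": 0.011,"z": 0,"yaw": 0,"fingers": 0},{"x": 0,"y": 0.013,"z": 0,"yaw": 0,"fingers": 0}]}}

```text
time: 20.95
eef_pos: [0.5264, 0.2033, 0.0554]
tcp_rot: [0.735, 0.679, -0.0, -0.0]
contact_force: [-4.2, -1.7, -1.8]
opening: 1.001
finger_force: 2.1
```

Call:
{"api": "move_arm", "payload": {"plan": [{"x": 0,"y": 0.001,"z": 0,"yaw": 0,"fingers": 0},{"x": 0,"y": 0.002,"z": 0,"yaw": 0,"fingers": 0},{"x": 0,"y": 0.003,"z": 0,"yaw": 0,"fingers": 0},{"x": 0,"y": 0.004,"z": 0,"yaw": 0,"fingers": 0}]}}

```text
time: 21.35
eef_pos: [0.5303, 0.2031, 0.0555]
tcp_rot: [0.734, 0.679, -0.0, -0.0]
contact_force: [-3.9, -2.0, -1.9]
opening: 1.0
finger_force: 1.9
```

Call:
{"api": "move_arm", "payload": {"plan": [{"x": 0,"y": 0.001,"z": 0,"yaw": 0,"fingers": 0},{"x": 0,"y": 0.002,"z": 0,"yaw": 0,"fingers": 0},{"x": 0,"y": 0.003,"z": 0,"yaw": 0,"fingers": 0}]}}

```text
time: 21.65
eef_pos: [0.5317, 0.203, 0.0557]
tcp_rot: [0.735, 0.679, -0.002, -0.002]
contact_force: [-16.1, -1.3, 6.8]
opening: 0.998
finger_force: 1.9
```

Call:
{"api": "move_arm", "payload": {"plan": [{"x": 0,"y": 0.0005,"z": 0,"yaw": 0,"fingers": 0},{"x": 0,"y": 0.0005,"z": 0,"yaw": 0,"fingers": 0}]}}

```text
time: 21.85
eef_pos: [0.5316, 0.2031, 0.0556]
tcp_rot: [0.734, 0.679, -0.002, -0.002]
contact_force: [-13.5, -2.3, 4.3]
opening: 0.997
finger_force: 1.5
```

Call:
{"api": "move_arm", "payload": {"plan": [{"x": 0,"y": -0.003,"z": 0,"yaw": 0,"fingers": 0},{"x": 0,"y": -0.015,"z": 0,"yaw": 0,"fingers": 0},{"x": 0,"y": -0.035,"z": 0,"yaw": 0,"fingers": 0},{"x": 0,"y": -0.055,"z": 0,"yaw": 0,"fingers": 0},{"x": 0,"y": -0.055,"z": -0.03,"yaw": 0,"fingers": 0}]}}

```text
time: 22.35
eef_pos: [0.4745, 0.207, 0.0823]
tcp_rot: [0.734, 0.679, -0.003, -0.002]
contact_force: [0.2, 0.5, -1.2]
opening: 0.998
finger_force: 0.0
```

Call:
{"api": "move_arm", "payload": {"plan": [{"x": 0,"y": 0,"z": -0.04,"yaw": 0,"fingers": 0},{"x": 0,"y": 0,"z": -0.09,"yaw": 0,"fingers": 0},{"x": 0,"y": 0,"z": -0.14,"yaw": 0,"fingers": 0},{"x": 0,"y": 0,"z": -0.18,"yaw": 0,"fingers": 0},{"x": 0,"y": 0,"z": -0.2,"yaw": 0,"fingers": 0}]}}

```text
time: 22.85
eef_pos: [0.4816, 0.208, 0.2927]
tcp_rot: [0.734, 0.679, 0.006, 0.003]
contact_force: [0.1, 0.1, 0.1]
opening: 0.998
finger_force: 0.0
```

Call:
{"api": "move_arm", "payload": {"plan": [{"x": 0,"y": 0.02,"z": -0.02,"yaw": 0,"fingers": 0},{"x": 0,"y": 0.04,"z": -0.03,"yaw": 0,"fingers": 0},{"x": 0,"y": 0.04,"z": -0.03,"yaw": 0,"fingers": 0},{"x": 0,"y": 0.04,"z": -0.03,"yaw": 0,"fingers": 0},{"x": 0,"y": 0.04,"z": -0.03,"yaw": 0,"fingers": 0}]}}

```text
time: 23.35
eef_pos: [0.5182, 0.2042, 0.3149]
tcp_rot: [0.734, 0.679, -0.0, -0.0]
contact_force: [-0.2, -0.1, -0.5]
opening: 1.0
finger_force: 0.0
```

```bash
python3 - <<'E'
from h import *
st=ctrl.get_state();print(st["eef_pos"],st["contact_force"])
im=ctrl.read_camera("wrist");np.savez("w9.npz",im=im,p=st["eef_pos"],q=st["tcp_rot"]);C=cam("wrist",st)
c=np.array([.9969,-.0785,0]);l=np.array([.0785,.9969,0])
P0=np.array([.4476,.21,0])
for lat in (-.06,.0,.06):
  out=[]
  for s in np.arange(.120,.172,.0015):
    p=P0+c*s+l*lat;p[2]=.098;u,v=proj(C,p).round().astype(int)
    out.append("/".join(map(str,(im[v,u]//10).tolist())) if 0<=v<420 and 0<=u<560 else "-")
  print(lat,u,v,out)
E
```

```text
[0.5182 0.2042 0.3149] [-0.2024 -0.13   -0.4597]
-0.06 363 229 ['5/5/5', '5/5/5', '5/5/5', '5/5/5', '5/5/4', '4/5/5', '10/7/5', '17/11/6', '17/11/6', '16/11/6', '16/10/6', '16/10/6', '16/11/6', '17/11/6', '25/21/11', '25/19/10', '25/19/10', '25/19/10', '25/19/11', '25/20/10', '25/19/10', '24/15/8', '17/10/6', '17/11/6', '17/10/5', '17/10/5', '17/10/6', '17/11/6', '7/4/3', '9/5/3', '12/7/4', '17/10/6', '15/9/5', '16/9/5', '16/9/6']
0.0 367 184 ['5/5/4', '5/5/5', '6/6/5', '5/4/4', '3/4/4', '10/8/5', '18/11/7', '17/11/6', '17/11/6', '16/10/6', '16/10/6', '17/10/6', '18/12/6', '25/20/9', '25/17/9', '25/19/10', '25/18/10', '25/19/10', '25/18/10', '25/19/10', '25/20/10', '25/20/10', '25/25/17', '25/24/17', '25/24/17', '25/24/17', '25/25/17', '21/16/9', '7/3/2', '9/5/3', '8/5/4', '17/10/6', '16/9/5', '16/9/5', '15/8/5']
0.06 371 134 ['8/7/7', '8/7/7', '8/8/7', '7/7/6', '7/7/7', '7/6/5', '19/12/7', '20/13/7', '19/12/7', '19/12/7', '20/12/7', '20/13/7', '20/13/7', '20/12/7', '25/25/18', '25/25/16', '25/25/16', '25/25/17', '25/25/17', '25/25/17', '25/25/17', '25/25/17', '25/25/25', '25/25/25', '25/24/16', '25/25/17', '25/25/18', '24/19/11', '18/13/8', '10/6/4', '13/7/5', '25/16/9', '24/14/8', '24/14/8', '24/14/8']
```

```bash
python3 - <<'E'
from h import *
go((.5513,.252,.08),85.5)
E
```

```text
shift [0.0503 0.0296 0.2347] yaw -0.0 rows 4.837010912544239 2.8326644378277404e-05 tool x ang 85.49975655042441
```

Call:
{"api": "move_arm", "payload": {"plan": [{"x": 0.015,"y": 0.005,"z": 0.01,"yaw": 0,"fingers": 0.5},{"x": 0.04,"y": 0.015,"z": 0.03,"yaw": 0,"fingers": 1},{"x": 0.05,"y": 0.022,"z": 0.06,"yaw": 0,"fingers": 1},{"x": 0.05,"y": 0.022,"z": 0.09,"yaw": 0,"fingers": 1},{"x": 0.05,"y": 0.022,"z": 0.12,"yaw": 0,"fingers": 1}], "force": 40}}

```text
time: 23.9
eef_pos: [0.544, 0.2526, 0.1937]
tcp_rot: [0.734, 0.679, -0.0, -0.0]
contact_force: [-0.1, -0.6, -0.7]
opening: 0.139
finger_force: 0.0
```

Call:
{"api": "move_arm", "payload": {"plan": [{"x": 0,"y": 0,"z": 0.03,"yaw": 0,"fingers": 1},{"x": 0,"y": 0,"z": 0.06,"yaw": 0,"fingers": 1},{"x": 0,"y": 0,"z": 0.09,"yaw": 0,"fingers": 1},{"x": 0,"y": 0,"z": 0.11,"yaw": 0,"fingers": 1},{"x": 0,"y": 0,"z": 0.115,"yaw": 0,"fingers": 1}]}}

```text
time: 24.4
eef_pos: [0.5418, 0.2515, 0.0768]
tcp_rot: [0.734, 0.679, -0.003, -0.002]
contact_force: [-0.4, 0.0, -0.2]
opening: 0.002
finger_force: 0.0
```

Call:
{"api": "move_arm", "payload": {"plan": [{"x": 0,"y": 0,"z": 0,"yaw": 0,"fingers": 1},{"x": 0,"y": 0.003,"z": 0,"yaw": 0,"fingers": 1},{"x": 0,"y": 0.006,"z": 0,"yaw": 0,"fingers": 1},{"x": 0,"y": 0.009,"z": 0,"yaw": 0,"fingers": 1}]}}

```text
time: 24.8
eef_pos: [0.555, 0.2516, 0.0822]
tcp_rot: [0.734, 0.679, 0.001, 0.001]
contact_force: [-0.2, -0.4, 0.5]
opening: 0.002
finger_force: 0.0
```

Call:
{"api": "move_arm", "payload": {"plan": [{"x": 0,"y": 0.002,"z": 0,"yaw": 0,"fingers": 1},{"x": 0,"y": 0.004,"z": 0,"yaw": 0,"fingers": 1},{"x": 0,"y": 0.006,"z": 0,"yaw": 0,"fingers": 1}]}}

```text
time: 25.1
eef_pos: [0.56, 0.2509, 0.0807]
tcp_rot: [0.734, 0.679, 0.0, 0.0]
contact_force: [-0.4, 0.5, -0.1]
opening: 0.003
finger_force: 0.0
```

Call:
{"api": "move_arm", "payload": {"plan": [{"x": 0,"y": 0.002,"z": 0,"yaw": 0,"fingers": 1},{"x": 0,"y": 0.004,"z": 0,"yaw": 0,"fingers": 1},{"x": 0,"y": 0.006,"z": 0,"yaw": 0,"fingers": 1},{"x": 0,"y": 0.008,"z": 0,"yaw": 0,"fingers": 1}]}}

```text
time: 25.5
eef_pos: [0.5679, 0.2503, 0.0805]
tcp_rot: [0.734, 0.679, -0.0, -0.0]
contact_force: [0.6, 0.3, 0.8]
opening: -0.004
finger_force: 0.0
```

Call:
{"api": "move_arm", "payload": {"plan": [{"x": 0,"y": 0.0015,"z": 0,"yaw": 0,"fingers": 1},{"x": 0,"y": 0.003,"z": 0,"yaw": 0,"fingers": 1},{"x": 0,"y": 0.0045,"z": 0,"yaw": 0,"fingers": 1}]}}

```text
time: 25.8
eef_pos: [0.5723, 0.25, 0.0806]
tcp_rot: [0.734, 0.679, 0.0, 0.0]
contact_force: [-0.4, -0.3, 1.9]
opening: 0.0
finger_force: 0.0
```

Call:
{"api": "move_arm", "payload": {"plan": [{"x": 0,"y": 0.001,"z": 0,"yaw": 0,"fingers": 1},{"x": 0,"y": 0.002,"z": 0,"yaw": 0,"fingers": 1},{"x": 0,"y": 0.003,"z": 0,"yaw": 0,"fingers": 1}]}}

```text
time: 26.1
eef_pos: [0.5753, 0.2497, 0.0806]
tcp_rot: [0.734, 0.679, -0.0, -0.0]
contact_force: [0.0, -0.4, 0.5]
opening: 0.0
finger_force: 0.0
```

Call:
{"api": "move_arm", "payload": {"plan": [{"x": 0,"y": 0.001,"z": 0,"yaw": 0,"fingers": 1},{"x": 0,"y": 0.002,"z": 0,"yaw": 0,"fingers": 1},{"x": 0,"y": 0.003,"z": 0,"yaw": 0,"fingers": 1}]}}

```text
time: 26.4
eef_pos: [0.5783, 0.2495, 0.0806]
tcp_rot: [0.734, 0.679, 0.0, 0.0]
contact_force: [-0.2, 0.6, 0.4]
opening: -0.003
finger_force: 0.0
```

Call:
{"api": "move_arm", "payload": {"plan": [{"x": 0,"y": 0.001,"z": 0,"yaw": 0,"fingers": 1},{"x": 0,"y": 0.002,"z": 0,"yaw": 0,"fingers": 1}]}}

```text
time: 26.6
eef_pos: [0.5792, 0.2494, 0.0805]
tcp_rot: [0.734, 0.679, -0.001, -0.001]
contact_force: [-4.0, 0.2, 3.4]
opening: -0.001
finger_force: 2.1
```

Call:
{"api": "move_arm", "payload": {"plan": [{"x": 0,"y": 0.001,"z": 0,"yaw": 0,"fingers": 1},{"x": 0,"y": 0.002,"z": 0,"yaw": 0,"fingers": 1}]}}

```text
time: 26.8
eef_pos: [0.5817, 0.2492, 0.0805]
tcp_rot: [0.734, 0.679, -0.001, -0.0]
contact_force: [-4.1, -0.2, 2.3]
opening: -0.001
finger_force: 2.1
```

Call:
{"api": "move_arm", "payload": {"plan": [{"x": 0,"y": 0.001,"z": 0,"yaw": 0,"fingers": 1},{"x": 0,"y": 0.002,"z": 0,"yaw": 0,"fingers": 1}]}}

```text
time: 27.0
eef_pos: [0.5841, 0.249, 0.0805]
tcp_rot: [0.734, 0.679, -0.0, -0.0]
contact_force: [-4.4, -0.3, 2.4]
opening: -0.001
finger_force: 2.1
```

Call:
{"api": "move_arm", "payload": {"plan": [{"x": 0,"y": 0.001,"z": 0,"yaw": 0,"fingers": 1},{"x": 0,"y": 0.002,"z": 0,"yaw": 0,"fingers": 1}]}}

```text
time: 27.2
eef_pos: [0.586, 0.2488, 0.0805]
tcp_rot: [0.735, 0.679, -0.0, -0.0]
contact_force: [-6.6, 0.1, 4.0]
opening: -0.002
finger_force: 3.5
```

Call:
{"api": "move_arm", "payload": {"plan": [{"x": 0,"y": 0.0008,"z": 0,"yaw": 0,"fingers": 1},{"x": 0,"y": 0.0015,"z": 0,"yaw": 0,"fingers": 1}]}}

```text
time: 27.4
eef_pos: [0.586, 0.2488, 0.0805]
tcp_rot: [0.735, 0.679, -0.002, -0.002]
contact_force: [-10.3, 0.6, 6.7]
opening: 0.002
finger_force: 5.1
```

Call:
{"api": "move_arm", "payload": {"plan": [{"x": 0,"y": 0.001,"z": 0,"yaw": 0,"fingers": 1},{"x": 0,"y": 0.001,"z": 0,"yaw": 0,"fingers": 1}]}}

```text
time: 27.6
eef_pos: [0.586, 0.2488, 0.0805]
tcp_rot: [0.734, 0.679, -0.003, -0.002]
contact_force: [-12.0, 0.3, 8.3]
opening: 0.0
finger_force: 5.9
```

Call:
{"api": "move_arm", "payload": {"plan": [{"x": 0,"y": -0.003,"z": 0,"yaw": 0,"fingers": 1},{"x": 0,"y": -0.015,"z": 0,"yaw": 0,"fingers": 1},{"x": 0,"y": -0.035,"z": 0,"yaw": 0,"fingers": 1},{"x": 0,"y": -0.05,"z": -0.03,"yaw": 0,"fingers": 1},{"x": 0,"y": -0.05,"z": -0.075,"yaw": 0,"fingers": 1}]}}

```text
time: 28.1
eef_pos: [0.5347, 0.252, 0.1519]
tcp_rot: [0.734, 0.679, -0.004, -0.002]
contact_force: [1.2, -0.4, 0.7]
opening: 0.002
finger_force: 0.0
```

Call:
{"api": "move_arm", "payload": {"plan": [{"x": -0.02,"y": 0,"z": -0.04,"yaw": 0,"fingers": 1},{"x": -0.045,"y": 0,"z": -0.08,"yaw": 0,"fingers": 1},{"x": -0.045,"y": 0,"z": -0.12,"yaw": 0,"fingers": 1},{"x": -0.045,"y": 0,"z": -0.15,"yaw": 0,"fingers": 1},{"x": -0.045,"y": 0,"z": -0.16,"yaw": 0,"fingers": 1}]}}

```text
time: 28.6
eef_pos: [0.537, 0.2078, 0.3205]
tcp_rot: [0.735, 0.678, 0.004, 0.003]
contact_force: [0.0, 0.3, 0.5]
opening: -0.002
finger_force: 0.0
```

Call:
{"api": "move_arm", "payload": {"plan": [{"x": 0,"y": 0,"z": 0,"yaw": 0,"fingers": 1},{"x": 0,"y": 0,"z": 0,"yaw": 0,"fingers": 1},{"x": 0,"y": 0,"z": 0,"yaw": 0,"fingers": 1}]}}

```text
time: 28.9
eef_pos: [0.5343, 0.2076, 0.3124]
tcp_rot: [0.734, 0.679, -0.002, -0.001]
contact_force: [0.0, -0.7, 0.5]
opening: -0.003
finger_force: 0.0
```

```bash
python3 - <<'E'
from h import *
st=ctrl.get_state();print(st["eef_pos"],st["contact_force"])
im=ctrl.read_camera("wrist");C=cam("wrist",st)
c=np.array([.9969,-.0785,0]);l=np.array([.0785,.9969,0])
P0=np.array([.4476,.21,0])
for lat in (-.06,.0,.06):
  out=[]
  for s in np.arange(.135,.180,.0015):
    p=P0+c*s+l*lat;p[2]=.098;u,v=proj(C,p).round().astype(int)
    out.append("/".join(map(str,(im[v,u]//10).tolist())) if 0<=v<420 and 0<=u<560 else "-")
  print(lat,u,v,out)
a,b=(np.load("h.npz")[k] for k in("side","scene"))
for n,o in(("side",a),("scene",b)):
    d=cv2.absdiff(ctrl.read_camera(n),o).max(2)>50;k,_,t,cc=cv2.connectedComponentsWithStats(cv2.morphologyEx(d.astype(np.uint8),cv2.MORPH_OPEN,np.ones((3,3))))
    print(n,[(t[i].tolist()) for i in range(1,k) if t[i,4]>25])
E
```

```text
[0.5343 0.2076 0.3124] [ 0.0148 -0.6656  0.4552]
-0.06 358 232 ['4/4/4', '3/4/5', '18/11/6', '18/11/7', '17/11/6', '17/11/6', '16/10/6', '17/11/6', '12/7/4', '25/22/11', '25/19/10', '25/20/10', '25/19/10', '25/19/10', '25/19/10', '25/20/10', '25/21/11', '18/10/5', '9/5/3', '8/5/4', '16/10/6', '16/9/6', '15/9/5', '15/9/5', '16/9/6', '16/9/6', '16/9/5', '15/9/6', '15/9/5', '15/9/6']
0.0 361 187 ['4/4/4', '19/12/7', '17/11/6', '17/11/6', '17/11/6', '16/11/6', '17/10/6', '17/13/6', '25/19/8', '23/14/8', '25/20/10', '25/19/10', '25/19/10', '25/19/10', '25/19/10', '25/20/11', '25/20/11', '25/25/20', '8/4/3', '8/4/3', '15/9/5', '17/10/6', '17/10/6', '17/10/6', '17/10/6', '17/10/6', '17/10/6', '17/10/6', '17/10/6', '17/10/6']
0.06 365 138 ['7/7/7', '21/13/7', '20/12/7', '20/13/7', '19/12/7', '20/12/7', '20/13/7', '21/13/7', '20/12/7', '25/25/18', '25/25/17', '25/25/16', '25/25/17', '25/25/17', '25/25/18', '25/25/17', '25/25/15', '25/25/20', '10/5/3', '9/5/3', '25/16/9', '24/15/8', '24/14/8', '24/14/8', '24/15/9', '24/14/8', '24/15/9', '24/14/8', '24/15/9', '24/15/9']
side [[201, 18, 39, 24, 
[... 591 characters left out ...]
530], [239, 281, 64, 21, 700], [152, 286, 10, 21, 89], [120, 290, 14, 9, 86], [108, 298, 36, 19, 215], [145, 351, 18, 10, 138]]
scene [[263, 0, 27, 10, 190], [242, 0, 114, 63, 2730], [384, 0, 58, 106, 2518], [370, 8, 44, 56, 807], [447, 13, 17, 7, 77], [413, 22, 47, 102, 995], [204, 41, 5, 17, 68], [218, 45, 6, 9, 43], [183, 66, 34, 35, 471], [354, 77, 4, 8, 26], [360, 78, 9, 7, 51], [336, 84, 5, 13, 52], [185, 105, 15, 33, 266], [364, 116, 15, 7, 76], [356, 120, 16, 13, 84], [379, 127, 11, 5, 38], [361, 132, 10, 6, 38], [366, 139, 17, 16, 182], [196, 153, 29, 27, 454], [255, 160, 46, 20, 411], [350, 164, 9, 14, 61], [203, 188, 44, 24, 598], [174, 199, 20, 29, 380], [327, 212, 62, 65, 2333]]
```

```bash
python3 -c "
from plant import ctrl
print(ctrl.sign_off())"
```

```text
the job is handed in; nothing more can be done
None
```

The plaque was released upright in the wide slot, the drawer was pushed to its stop (the wrist view shows no gap), and the job was handed in at about 29 s. On the first push, the gripper's open knuckles probably caught the chest front at about 16 N, so I finished the last 7 mm with the fingers shut, and I didn't check the bystanders individually afterwards.

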